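# Close the spray pot: turn the cover under its claws and tighten the wing screws crosswise

### The job

Close the spray pot: turn its cover clockwise by the bar handle until the ears are fully home against the stops under the four claws. Then tighten the four quarter-turn wing screws clockwise, evenly and crosswise in two rounds, in each round doing one screw and the one opposite it before the other two: first bring each only half way (an eighth of a turn), and only when all four are half way turn each fully home, a quarter turn from slack. Leave the things round the pot where they stand.

Things in the scene. Friction and masses are not known exactly. Their poses are not given: they have to be found in the camera images.
- pot: grey steel spray pot bolted to the bench: rim 160 mm across at z 98 mm; low down a dial gauge and a brass cock stick out to 100 mm from the axis. Origin: centre of its underside; z up. Four dark claws (26 mm wide, out to 96 mm from the axis, tops at z 129 mm) stand on its rim at 53, 143, 233 and 323 degrees anticlockwise from its x axis, each with a stop cheek on its clockwise side.
- cover: loose round grey cover, 120 mm across, 0.7 kg, on the pot's rubber gasket, with four ears 32 mm wide. Origin: centre of its underside (z 102 mm), on the pot's axis; x along its bar handle. Starts 0.42 to 0.62 rad anticlockwise (from above) of home. Home, its x lies along the pot's x, ears under the claws against the stops. Turns easily about the vertical; a spigot keeps it central (3 mm play).
- cover_grip (a point): middle of the cover's black bar handle, 56 mm above the cover's underside (z 158 mm), on its axis. Bar: 66 mm long along the cover's x, 12 mm wide, 15 mm tall (7.5 mm above and below this point), on two posts 10 mm thick at 23 mm either side; 30 mm free below it. Axes as the cover's.
- wing0_grip (a point): grip point of the brass wing screw on the claw at 53 degrees; opposite is wing2. On the screw's axis, 70 mm from the pot's axis, z 157.5 mm when slack. Wing: flat upright blade 60 mm long, 9 mm thick, from 14 mm below this point to 11 mm above; the claw's arm is 24 to 29 mm below this point. x along the wing's length, z up; turns with the wing. Slack, it stands square to the pot's radius.
- wing0 (a joint): turn of quarter-turn wing screw 0 in rad: 0 slack, grows clockwise seen from above (tightening); 0.785 half way; 1.57 fully home (wing along the pot's radius, collar on the claw, hard stop). Starts at 0 to 0.15. Steep thread: sinks 2.7 mm per rad; its foot meets the cover's ear at about 0.65 rad, then squeezes the gasket. Takes 0.1 to 0.2 N m to turn and stays where it is left.
- wing1_grip (a point): grip point of the brass wing screw on the claw at 143 degrees; opposite is wing3. On the screw's axis, 70 mm from the pot's axis, z 157.5 mm when slack. Wing: flat upright blade 60 mm long, 9 mm thick, from 14 mm below this point to 11 mm above; the claw's arm is 24 to 29 mm below this point. x along the wing's length, z up; turns with the wing. Slack, it stands square to the pot's radius.
- wing1 (a joint): turn of quarter-turn wing screw 1 in rad: 0 slack, grows clockwise seen from above (tightening); 0.785 half way; 1.57 fully home (wing along the pot's radius, collar on the claw, hard stop). Starts at 0 to 0.15. Steep thread: sinks 2.7 mm per rad; its foot meets the cover's ear at about 0.65 rad, then squeezes the gasket. Takes 0.1 to 0.2 N m to turn and stays where it is left.
- wing2_grip (a point): grip point of the brass wing screw on the claw at 233 degrees; opposite is wing0. On the screw's axis, 70 mm from the pot's axis, z 157.5 mm when slack. Wing: flat upright blade 60 mm long, 9 mm thick, from 14 mm below this point to 11 mm above; the claw's arm is 24 to 29 mm below this point. x along the wing's length, z up; turns with the wing. Slack, it stands square to the pot's radius.
- wing2 (a joint): turn of quarter-turn wing screw 2 in rad: 0 slack, grows clockwise seen from above (tightening); 0.785 half way; 1.57 fully home (wing along the pot's radius, collar on the claw, hard stop). Starts at 0 to 0.15. Steep thread: sinks 2.7 mm per rad; its foot meets the cover's ear at about 0.65 rad, then squeezes the gasket. Takes 0.1 to 0.2 N m to turn and stays where it is left.
- wing3_grip (a point): grip point of the brass wing screw on the claw at 323 degrees; opposite is wing1. On the screw's axis, 70 mm from the pot's axis, z 157.5 mm when slack. Wing: flat upright blade 60 mm long, 9 mm thick, from 14 mm below this point to 11 mm above; the claw's arm is 24 to 29 mm below this point. x along the wing's length, z up; turns with the wing. Slack, it stands square to the pot's radius.
- wing3 (a joint): turn of quarter-turn wing screw 3 in rad: 0 slack, grows clockwise seen from above (tightening); 0.785 half way; 1.57 fully home (wing along the pot's radius, collar on the claw, hard stop). Starts at 0 to 0.15. Steep thread: sinks 2.7 mm per rad; its foot meets the cover's ear at about 0.65 rad, then squeezes the gasket. Takes 0.1 to 0.2 N m to turn and stays where it is left.
- thread_spool: bystander: spool of black thread standing on the bench, 62 mm across, 45 mm tall. Origin: centre of its underside.
- belt_coil: bystander: rolled brown belt, 78 mm across, 38 mm tall. Origin: centre of its underside.
- wax_tub: bystander: white lidded tub, 50 mm across, 57 mm tall. Origin: centre of its underside.
- the_hand_press: obstacle, fixed: green hand press to the left of the pot, frame about 120 mm across and 290 mm tall, its lever with a red ball rising to 410 mm. Origin: about the centre of its foot, on the bench. (Behind the pot stands a fixed dark drawer cabinet, 425 mm tall, its nearest upright edge at about x 0.65, y 0.04 m.)

How it is judged (in metres and radians):
On the way, in this order (a step that is already met when the one before it is completed fails the run):
1. the cover is turned home under the claws while all four wing screws are still slack (angle between the x axis of cover and the x axis of pot, either way round below 0.07 rad and value of joint each of wing0, wing1, wing2, wing3 below 0.35 rad), for 0.2 s.
2. two opposite wing screws are half tightened (over 0.5 rad), the other two still slack (under 0.35 rad) (((value of joint each of wing0, wing2 above 0.5 rad and value of joint each of wing1, wing3 below 0.35 rad) or (value of joint each of wing1, wing3 above 0.5 rad and value of joint each of wing0, wing2 below 0.35 rad))), for 0.2 s.
3. all four are half tightened (0.5 to 1.1 rad), none further (value of joint wing0 between 0.5 and 1.1 rad and value of joint wing1 between 0.5 and 1.1 rad and value of joint wing2 between 0.5 and 1.1 rad and value of joint wing3 between 0.5 and 1.1 rad), for 0.2 s.
4. two opposite wing screws are home (over 1.35 rad), the other two still half way (under 1.1 rad) (((value of joint each of wing0, wing2 above 1.35 rad and value of joint each of wing1, wing3 below 1.1 rad) or (value of joint each of wing1, wing3 above 1.35 rad and value of joint each of wing0, wing2 below 1.1 rad))), for 0.2 s.
At the end, for the whole second after the job is handed in: The cover is home under the claws (within 0.07 rad), level within 0.02 rad and pressed at least 0.8 mm into its gasket; all four wing screws are turned home (over 1.35 of 1.57 rad) and at rest (angle between the x axis of cover and the x axis of pot, either way round below 0.07 rad and value of joint each of wing0, wing1, wing2, wing3 above 1.35 rad and angle between cover's own z axis and vertical below 0.02 rad and z of cover in the frame of pot below 0.1012 m and velocity of joint wing0 between -0.05 and 0.05 rad/s and velocity of joint wing1 between -0.05 and 0.05 rad/s and velocity of joint wing2 between -0.05 and 0.05 rad/s and velocity of joint wing3 between -0.05 and 0.05 rad/s); the robot touches nothing.
It fails at once if a wing screw is tightened past 1.1 rad while another is not yet half tightened (under 0.5 rad) (value of joint any of wing0, wing1, wing2, wing3 above 1.1 rad and value of joint any of wing0, wing1, wing2, wing3 below 0.5 rad).
It fails at once if the black thread spool is moved more than 30 mm (distance of thread_spool from where it was at the start of the episode above 0.03 m).
It fails at once if the coiled belt is moved more than 30 mm (distance of belt_coil from where it was at the start of the episode above 0.03 m).
It fails at once if the white wax tub is moved more than 30 mm (distance of wax_tub from where it was at the start of the episode above 0.03 m).
It also fails if it takes over 72 s, if anything falls off the work surface, if the arm or the gripper's body presses on something with over 40 N, if the wrist force passes 120 N, or if a joint passes its speed limit or range.

### The arm

A 6-joint arm with a two-finger parallel gripper is mounted at the origin on a cart in front of the work surface, level with it; the furniture and walls round the work are solid. World frame = base frame: x ahead of the robot, y to its left, z up, the work surface at z = 0. Lengths are in m, angles in degrees, forces in N, time in s.
With the tool pointing down it reaches from about 0.375 to 0.9 m from the base axis. Payload 3.1 kg.
Tool frame: the origin (TCP) lies at the very end of the fingers, on their centre line; the grasp point (between the pads) lies 19 mm behind it; z points along the fingers, x is the direction in which the jaws open and shut, and the axes are right-handed (so a half turn about z gives the same grasp; the last joint's range is limited). The gripper opens to 87 mm and grips with 3 to 60 N. Pads are 19 mm wide; open, the fingers measure 117 mm over their backs; the gripper's body (75 mm by 190 mm) begins 51 mm behind the grasp point.
Start: joints at [63.398, 30.224, 82.088, -0, 67.689, -10.227], TCP at [0.176, 0.6, 0.223] pointing down, gripper open.
Joint ranges: [-176.69, 176.69], [-43.24, 126.21], [12.49, 139.97], [-82, 262], [0, 151.66], [-163.58, 163.58]. Speed limits (degrees/s): [159.86, 159.86, 180, 180, 180, 180].

### API

Orientations are given as a 3x3 rotation matrix whose columns are the frame's x, y, z axes.
In Python, from rig import read_state, capture, bot gives the robot as it stands.
- The arm moves only by the shell command python3 -m crank 'ROWS' [OPENING]. ROWS is JSON, a list of rows, each a list of 2 entries, a list of its own where there are three numbers: the shift along the tool's x, y, z in cm, then the turn, a rotation vector about the tool's x, y, z in rad. In form: [[[dx, dy, dz], [wx, wy, wz]], ...]. A call has 1 to 12 rows; each row shifts and turns the commanded pose from where the row before left it, along the tool's axes as they then stand; what a row does not reach is not made up. A row lasts 1/10 s, in which the tool goes at most 50 mm and 8.59 degrees, less where a joint would pass 70% of its speed; a pose out of reach is approached as far as the arm can. A call with a gripper value outside its range is refused whole. OPENING is the closure, from -1 (fully open) to 1 (shut), set as the call begins (- or left out, the last holds). The fingers move at their own pace and stop on an object; the grip force is fixed at half the most. Time passes only in rows, so rows that do not move let the fingers close. It gives the time, the measured TCP pose, the force and the opening at its end, in the units of the state.
- read_state(): the state, without advancing time (a new reading comes with each control period).
- capture(name): name is "scene" or "top" or "wrist"; returns a dict with "pixels" (384x512x3 uint8, red, green, blue), "camera_matrix" (3x3 intrinsics, pixels), "dist" ([k1, k2, p1, p2, k3] as OpenCV has them; the pictures are not rectified), "R" (3x3) and "t" (3): a world point X has camera coordinates R X + t. Camera axes: x right, y down, z forward; pixel columns grow to the right and rows downward; lengths in m; the calibration is good to about 2 mm. A picture is of the moment at which its call begins. There is no depth.
- bot.hand_in(): hands the job in, once; it reports no verdict.
The state is a dict: "time_s": time; "joint_positions": joint angles; "qvel": joint speeds; "tau": joint torques, N m; "position": TCP position; "tcp_rot": TCP orientation; "force": force on the tool from outside, world axes, zero at the start; "moment": the same for the moment, N m; "opening": opening from 0.0 (shut) to 1.0 (fully open).
Only numpy, scipy, OpenCV 4.12 (cv2) and the standard library are available. Lean on these libraries where they do the work, as an engineer would, in place of code of your own. Each camera call takes 0.05 s, during which the arm holds its last target.

## Working session

There is one attempt and no reset: what is moved stays moved. The work goes in short steps, Python scripts to look and compute and a shell command to move; the robot and the scene stay as the last step left them, time stands still between calls to the robot, and variables do not carry over. Pictures are saved under pics/ and viewed, and the job is handed in when it is done.

```bash
ls; mkdir -p pics
python3 - <<'E'
from rig import read_state, capture, bot
import cv2
for n in ["scene","top","wrist"]:
    c=capture(n); cv2.imwrite(f"pics/{n}0.png",c["pixels"][:,:,::-1])
    print(n,c["camera_matrix"],c["dist"],c["R"],c["t"])
print(read_state())
E
```

```text
pics
scene [[352.91460578   0.         256.34178177]
 [  0.         352.91460578 197.83575139]
 [  0.           0.           1.        ]] [-0.09705003  0.          0.          0.          0.        ] [[ 0.58444558 -0.8114309   0.00180602]
 [-0.60648731 -0.43830829 -0.66336942]
 [ 0.53907004  0.38660799 -0.74828988]] [-0.26095346  0.42825558  0.62018048]
top [[490.99008194   0.         254.164795  ]
 [  0.         490.99008194 197.82982278]
 [  0.           0.           1.        ]] [-0.10414212  0.          0.          0.          0.        ] [[ 0.01628643 -0.99972065 -0.01712808]
 [-0.99107879 -0.01387463 -0.13255313]
 [ 0.13227845  0.0191341  -0.9910279 ]] [0.08288205 0.53739474 1.23642308]
wrist [[265.8780141    0.         251.16113596]
 [  0.         265.8780141  192.53734569]
 [  0.           0.           1.        ]] [0.01688969 0.         0.         0.         0.        ] [[ 0.28163111  0.9595213  -0.00166882]
 [ 0.91630496 -0.26842969  0.29720486]
 [ 0.28472644 -0.08523129 -0.95481228]] [-0.62522615 -0.0367662   0.39252011]
{'time_s': 0.15, 'joint_positions': array([ 6.33976604e+01,  3.02663244e+01,  8.21397966e+01, -1.40191345e-03,
        6.76880126e+01, -1.02267678e+01]), 'qvel': array([-0.00175428, -0.13096547, -0.32618492,  0.16809312, -0.08663348,
        0.0042129 ]), 'tau': array([ 8.92846219e-04, -4.40427446e+01, -1.76842850e+01,  6.33673556e-02,
        5.52243786e-02, -8.44856072e-05]), 'position': array([0.17592717, 0.59914812, 0.22179926]), 'tcp_rot': array([[ 2.81922915e-01,  9.59436792e-01, -7.15461440e-04],
       [ 9.59435690e-01, -2.81923694e-01, -1.47914783e-03],
       [-1.62085438e-03, -2.69433572e-04, -9.99998650e-01]]), 'force': array([0.29984632, 0.70891221, 0.29136348]), 'moment': array([0.03131655, 0.03552434, 0.02839985]), 'opening': 1.0027563140046227}
```

View pics/scene0.png

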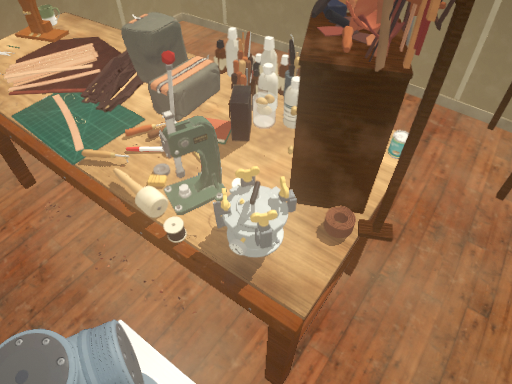

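View pics/top0.png

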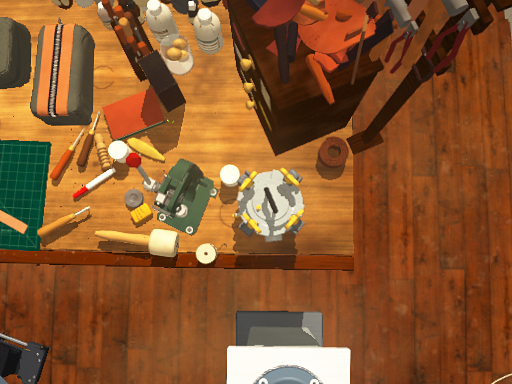

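The scene view shows the pot at about (258,215) and the press at (200,170). In the top view the pot is at (269,203), the wax tub at (230,175), the belt at (332,152) and the spool at (206,253). I'll enlarge the pot.

Run:
```python
import cv2
a=cv2.imread("pics/top0.png"); c=a[155:255,205:335]; cv2.imwrite("pics/top0c.png",cv2.resize(c,None,fx=6,fy=6,interpolation=cv2.INTER_CUBIC))
a=cv2.imread("pics/scene0.png"); c=a[160:260,200:330]; cv2.imwrite("pics/scene0c.png",cv2.resize(c,None,fx=6,fy=6,interpolation=cv2.INTER_CUBIC))
```

```text
(no output)
```

View pics/top0c.png

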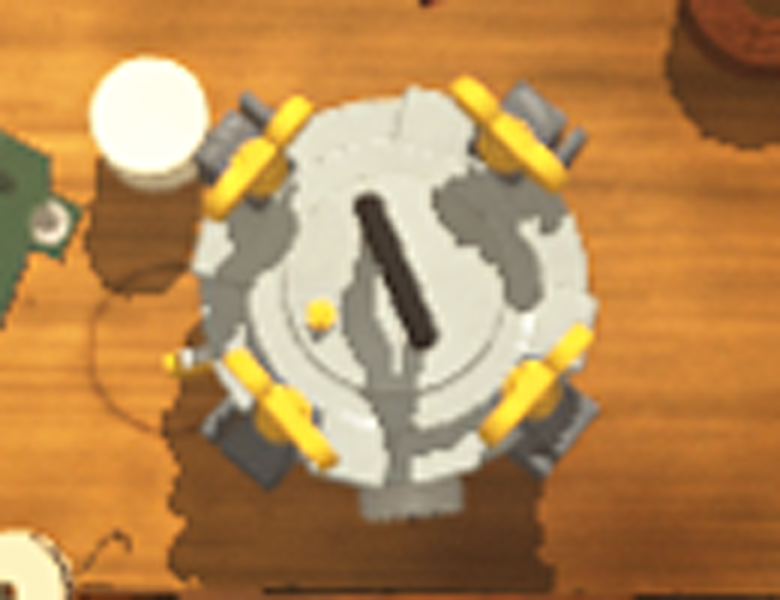

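View pics/scene0c.png

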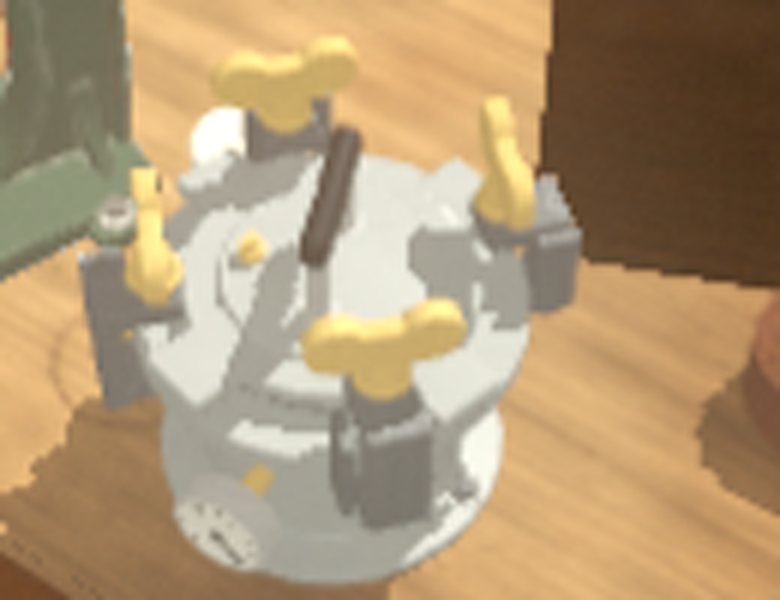

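```bash
cat > h.py <<'E'
import numpy as np, cv2
from rig import read_state, capture, bot
def ray(c,uv):
    p=cv2.undistortPoints(np.array([[uv]],float),c["camera_matrix"],c["dist"])[0,0]
    R=np.array(c["R"]);t=np.array(c["t"])
    return -R.T@t, R.T@np.array([p[0],p[1],1.])
def tri(l):
    A=[];b=[]
    for c,uv in l:
        o,d=ray(c,uv); d=d/np.linalg.norm(d); P=np.eye(3)-np.outer(d,d); A.append(P);b.append(P@o)
    X=np.linalg.lstsq(np.vstack(A),np.hstack(b),rcond=None)[0]
    res=[np.linalg.norm(P@X-q) for P,q in zip(A,b)]
    return X,max(res)
def atz(c,uv,z):
    o,d=ray(c,uv); return o+d*(z-o[2])/d[2]
def proj(c,X):
    r,_=cv2.Rodrigues(np.array(c["R"]))
    return cv2.projectPoints(np.array(X,float).reshape(-1,1,3),r,np.array(c["t"]),c["camera_matrix"],np.array(c["dist"]))[0][:,0]
def crop(name,c,x0,y0,x1,y1,f):
    cv2.imwrite(name,cv2.resize(c["pixels"][y0:y1,x0:x1,::-1],None,fx=f,fy=f,interpolation=cv2.INTER_CUBIC))
E
python3 - <<'E'
from h import *
t=capture("top"); s=capture("scene")
T=lambda p:(p[0]/6+205-.4,p[1]/6+155-.4); S=lambda p:(p[0]/6+200-.4,p[1]/6+160-.4)
W={'TL':((300,105),(215,205),(338,58),(235,75)),'TR':((463,88),(558,182),(495,110),(520,215)),
'BR':((580,335),(488,437),(447,322),(325,345)),'BL':((235,358),(325,460),(146,185),(155,290)),'bar':((368,200),(428,342),(350,132),(314,260))}
for k,(a,b,c,d) in W.items():
    m=lambda p,q:((p[0]+q[0])/2,(p[1]+q[1])/2)
    print(k,tri([(t,T(m(a,b))),(s,S(m(c,d)))]))
    A=atz(t,T(a),.158);B=atz(t,T(b),.158); v=B-A
    print('  topz',(A+B)/2,np.linalg.norm(v),np.degrees(np.arctan2(v[1],v[0])))
for n,p,z in [('tub',(150,115),.057),('belt',None,.038),('spool',None,.045)]:
    uv={'tub':T((150,112)),'belt':(332,152),'spool':(206,253)}[n]
    print(n,atz(t,uv,z))
E
```

```text
TL (array([0.55914649, 0.10600264, 0.16230312]), np.float64(0.0015781677130831063))
  topz [0.56101055 0.10496317 0.158     ] 0.051816591338403176 140.941476293994
TR (array([0.56879561, 0.00735909, 0.15968369]), np.float64(0.0018454812003250794))
  topz [0.57032039 0.00586159 0.158     ] 0.05264078622807035 -134.5533232062879
BR (array([ 0.470702  , -0.00312031,  0.16175322]), np.float64(0.0008043033748254542))
  topz [ 0.47161996 -0.00400204  0.158     ] 0.053614467743375326 138.60949367359703
BL (array([0.46016901, 0.09549205, 0.15759582]), np.float64(0.0014779521691672837))
  topz [0.46124897 0.09450312 0.158     ] 0.05291836467713343 -137.72103260497343
bar (array([0.51414865, 0.05075627, 0.16132782]), np.float64(0.0018424031820574488))
  topz [0.51592687 0.04938096 0.158     ] 0.060515804815954796 -156.57436243933734
tub [0.59616556 0.15481849 0.057     ]
belt [ 0.66006334 -0.11131512  0.038     ]
spool [0.39147193 0.21122279 0.045     ]
```

Top crop: the wings sit at about (258,157), (510,135), (535,385) and (280,408), with the bar from (368,200) to (428,342). Triangulated heights of 158–162 mm agree with the text. The pot axis comes out at about (0.5155, 0.0507), with claws at about 50.7° mod 90, so pot x is about −2.3° and the bar is about 0.45 rad from home. Next I'll check clearance to the press and cabinet.

Run:
```python
from h import *
t=capture("top"); s=capture("scene")
crop("pics/t_press.png",t,120,130,300,265,4)
crop("pics/s_press.png",s,120,40,310,220,4) if 0 else crop("pics/s_press.png",s,135,40,315,185+30,3)
w=capture("wrist"); R=np.array(w["R"]); st=read_state()
C=-R.T@w["t"]; print("cam in tool",st["tcp_rot"].T@(C-st["position"]))
cv2.imwrite("pics/wrist0.png",w["pixels"][:,:,::-1])
```

```text
cam in tool [ 0.00116842 -0.08165157 -0.16287963]
```

View pics/t_press.png

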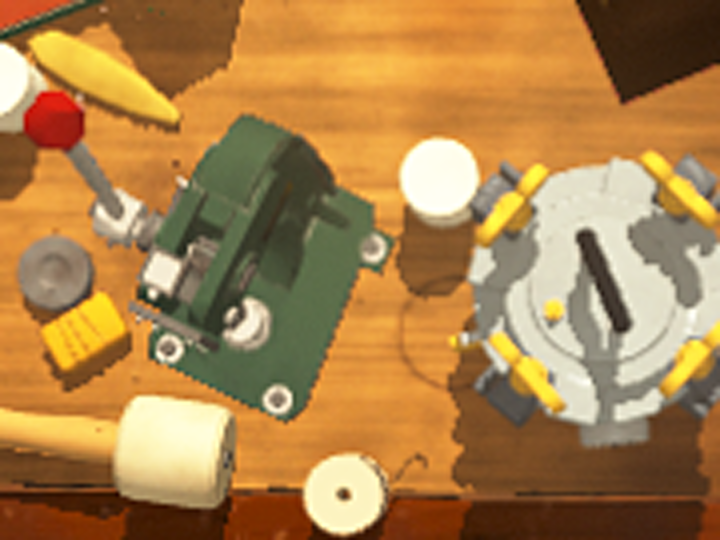

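View pics/s_press.png

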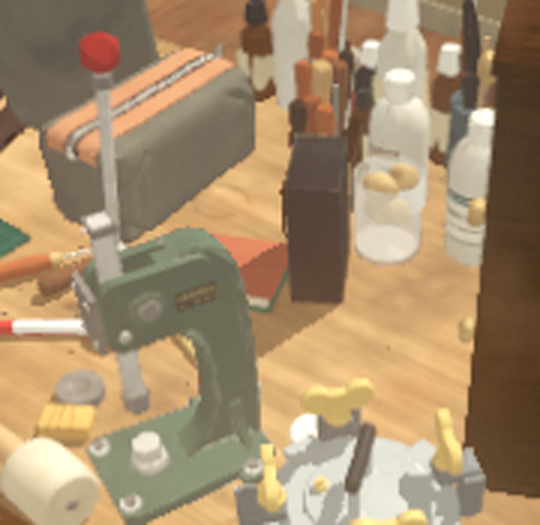

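View pics/wrist0.png

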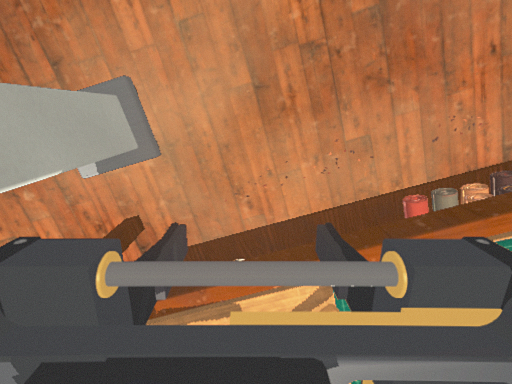

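The wrist view shows the gripper body lying along the jaw axis, with the bar at row 275 and the pads at columns 170 and 340. The press is clear in both crops, with the red ball at (52,118) in the top crop. I'll compute its extents.

Run:
```python
from h import *
t=capture("top"); T=lambda p:(p[0]/4+120,p[1]/4+130)
print("ball",atz(t,T((52,118)),.41))
for p,z in [((335,175),.27),((300,150),.29),((250,115),.27),((220,340),.25),((135,300),.25),((205,150),.29)]: print(p,z,atz(t,T(p),z)[:2])
print("foot",[atz(t,T(p),0)[:2].round(3) for p in [(395,235),(280,420),(150,355),(372,197)]])
print("cab top corner",atz(t,(275,153),.425), )
```

```text
ball [0.55519238 0.31102956 0.41      ]
(335, 175) 0.27 [0.55522423 0.19490505]
(300, 150) 0.29 [0.56467039 0.21125445]
(250, 115) 0.27 [0.58740115 0.24176598]
(220, 340) 0.25 [0.46784924 0.25695654]
(135, 300) 0.25 [0.48886078 0.30422039]
(205, 150) 0.29 [0.56411771 0.26147697]
foot [array([0.564, 0.187]), array([0.439, 0.26 ]), array([0.481, 0.349]), array([0.59 , 0.203])]
cab top corner [0.56691561 0.04699371 0.425     ]
```

```bash
python3 -m crank '[[[-3.2,0.94,-1.8],[0,0,0]],[[-3.2,0.94,-1.8],[0,0,0]],[[-3.2,0.94,-1.8],[0,0,0]],[[-3.2,0.94,-1.8],[0,0,0]],[[-3.2,0.94,-1.8],[0,0,0]],[[-3.2,0.94,-1.8],[0,0,0]],[[-2,3.8,0],[0,0,0]],[[-2,3.8,0],[0,0,0]],[[-2,3.8,0],[0,0,0]],[[-2,3.8,0],[0,0,0]],[[-2,3.8,0],[0,0,0]]]' 0
```

```text
time_s: 1.55
position: [0.3312, 0.2487, 0.331]
tcp_rot: [[0.282, 0.959, 0.001], [0.959, -0.282, 0.001], [0.001, 0.001, -1.0]]
force: [0.8, 0.2, -0.8]
opening: 0.503
```

```bash
python3 -m crank '[[[-3.3,2.85,0],[0,0,0]],[[-3.3,2.85,0],[0,0,0]],[[-3.3,2.85,0],[0,0,0]],[[-3.3,2.85,0],[0,0,0]],[[-3.3,2.85,0],[0,0,0]],[[0,0,0],[0,0,-0.139]],[[0,0,0],[0,0,-0.139]],[[0,0,0],[0,0,-0.139]],[[0,0,0],[0,0,-0.139]],[[0,0,0],[0,0,-0.139]],[[0,0,0],[0,0,0]]]'
cat >> h.py <<'E'
def delta(pos,th,label=""):
    """tool-frame shift in cm and z-turn rad from measured pose to tool-down pose (pos, theta deg of x)"""
    s=read_state(); R=s["tcp_rot"]; d=R.T@(np.array(pos)-s["position"])*100
    t0=np.degrees(np.arctan2(R[1,0],R[0,0])); dt=(th-t0+180)%360-180
    print(label,"shift cm",d.round(2),"turn z rad",round(-np.radians(dt),3),"theta now",round(t0,2))
E
python3 - <<'E'
from h import *
delta((.515,.0505,.25),113.4)
w=capture("wrist"); cv2.imwrite("pics/w1.png",w["pixels"][:,:,::-1])
E
```

```text
time_s: 2.65
position: [0.4204, 0.0515, 0.3307]
tcp_rot: [[-0.398, 0.918, 0.0], [0.918, 0.398, -0.0], [-0.0, 0.0, -1.0]]
force: [-0.3, 0.8, 0.6]
opening: 0.5
 shift cm [-3.85  8.64  8.07] turn z rad 0.001 theta now 113.43
```

View pics/w1.png

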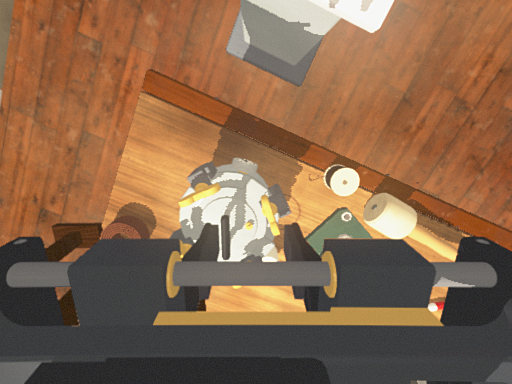

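The wrist view shows the bar at about column 226, rows 215–258, standing upright in the picture, so the jaws are square to it. I'll check the axis estimate by projecting it.

Run:
```python
from h import *
w=capture("wrist")
c=np.array([.5155,.0507,.165]); a=np.radians(23.4); u=np.array([np.cos(a),np.sin(a),0])*.033
print(proj(w,[c-u,c,c+u]))
P=[]
for k in (50.7,140.7,230.7,-39.3): P.append([c[0]+.07*np.cos(np.radians(k)),c[1]+.07*np.sin(np.radians(k)),.168])
print(proj(w,P))
crop("pics/w1c.png",w,160,140,310,270,5)
```

```text
[[221.73309277 215.84504518]
 [222.56116625 238.26184802]
 [223.34004129 259.52789788]]
[[246.32714357 278.68459042]
 [268.60409811 217.25166369]
 [195.73727714 195.71909745]
 [178.32922962 260.27840044]]
```

View pics/w1c.png

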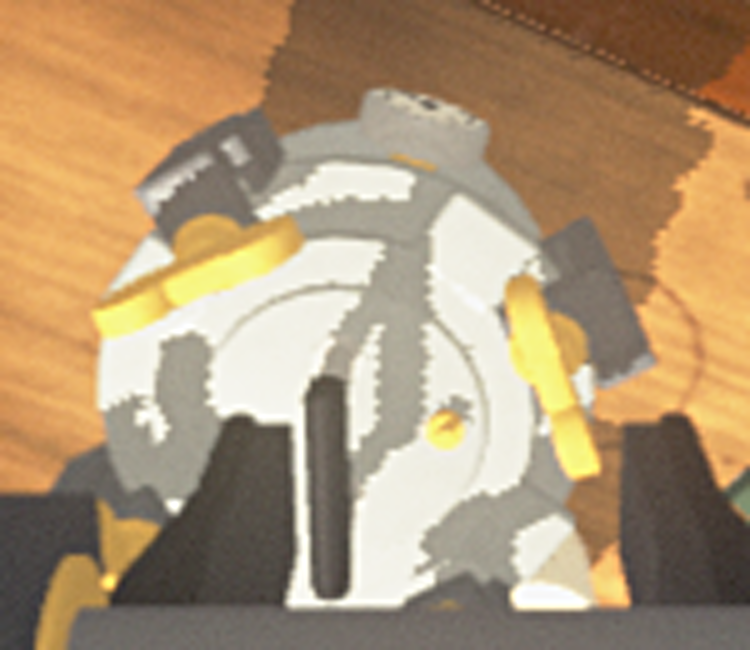

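Measured bar ends are (225,216) and (226,260), against a prediction of 222–223. That puts the axis about 2–3 mm to +y, so I'll use (0.5145, 0.0515) and refine from lower down.

```bash
python3 -m crank '[[[-1.25,2.88,2.7],[0,0,0]],[[-1.25,2.88,2.7],[0,0,0]],[[-1.25,2.88,2.7],[0,0,0]],[[0,0,0],[0,0,0]]]'
python3 - <<'E'
from h import *
w=capture("wrist")
c=np.array([.5145,.0515,.165]); a=np.radians(23.4); u=np.array([np.cos(a),np.sin(a),0])*.033
print(proj(w,[c-u,c,c+u]))
P=[]
for k in (50.7,140.7,230.7,-39.3): P.append([c[0]+.07*np.cos(np.radians(k)),c[1]+.07*np.sin(np.radians(k)),.168])
print(proj(w,P))
cv2.imwrite("pics/w2.png",w["pixels"][:,:,::-1])
crop("pics/w2c.png",w,120,50,390,240,2.9)
E
```

```text
time_s: 3.15
position: [0.5163, 0.0513, 0.2454]
tcp_rot: [[-0.396, 0.918, -0.005], [0.918, 0.396, 0.001], [0.003, -0.004, -1.0]]
force: [-1.2, -0.5, 0.1]
opening: 0.498
[[251.18659211 162.50900515]
 [251.23569275 196.40150322]
 [251.28125274 227.82668294]]
[[282.79832934 255.25633407]
 [319.07824669 163.91225206]
 [214.76213178 130.4471166 ]
 [188.20753232 228.47633761]]
```

View pics/w2c.png

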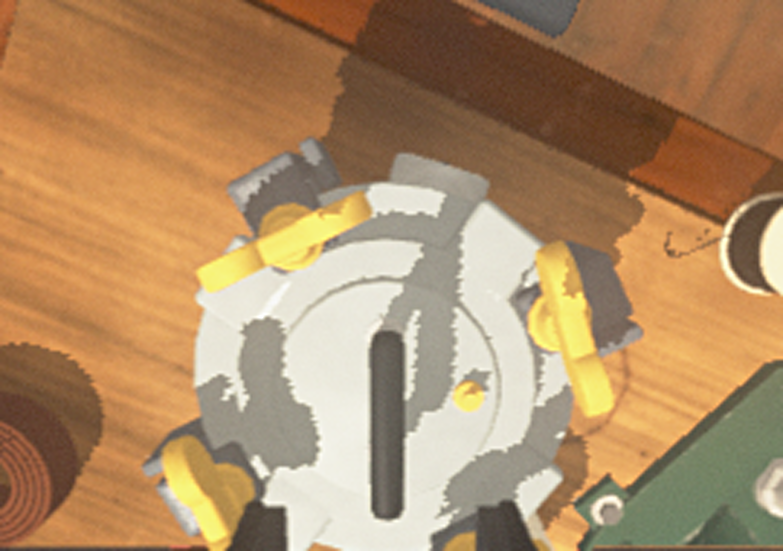

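Run:
```python
from h import *
delta((.515,.0525,.140),113.4)
```

```text
shift cm [ 0.06  0.11 10.71] turn z rad -0.001 theta now 113.34
```

```bash
python3 -m crank '[[[0.05,0.1,2.7],[0,0,0]],[[0,0,2.7],[0,0,0]],[[0,0,2.7],[0,0,0]],[[0,0,2.6],[0,0,0]],[[0,0,0],[0,0,0]]]' ; python3 -m crank '[[[0,0,0],[0,0,0]],[[0,0,0],[0,0,0]],[[0,0,0],[0,0,0]],[[0,0,0],[0,0,0]],[[0,0,0],[0,0,0]]]' 1
python3 - <<'E'
from h import *
s=read_state(); print(s["force"],s["moment"],s["position"],s["opening"])
E
```

```text
time_s: 3.7
position: [0.5124, 0.0527, 0.1412]
tcp_rot: [[-0.397, 0.918, -0.006], [0.918, 0.397, 0.001], [0.003, -0.005, -1.0]]
force: [-0.7, 0.0, 0.4]
opening: 0.501
time_s: 4.2
position: [0.5155, 0.0527, 0.1433]
tcp_rot: [[-0.397, 0.918, 0.001], [0.918, 0.397, 0.001], [0.0, 0.001, -1.0]]
force: [-1.3, 2.9, 3.1]
opening: 0.133
[-1.34238815  2.93593806  3.13636151] [0.57140137 0.00581992 0.03034234] [0.5154933 0.0527406 0.1432894] 0.1334244448880816
```

```bash
python3 -m crank '[[[0,0,0],[0,0,0.07]],[[0,0,0],[0,0,0.07]],[[0,0,0],[0,0,0.07]],[[0,0,0],[0,0,0.07]],[[0,0,0],[0,0,0.07]],[[0,0,0],[0,0,0.05]],[[0,0,0],[0,0,0]],[[0,0,0],[0,0,0]]]'
python3 - <<'E'
from h import *
s=read_state(); print(s["force"],s["moment"],s["position"],s["opening"]); delta((.515,.0525,.140),87.7)
E
```

```text
time_s: 5.0
position: [0.5161, 0.0522, 0.1432]
tcp_rot: [[-0.01, 1.0, 0.002], [1.0, 0.01, -0.0], [-0.0, 0.002, -1.0]]
force: [-0.7, -0.9, 4.7]
opening: 0.137
[-0.72208584 -0.94239483  4.71946504] [-0.04112379  0.01487404  0.03079227] [0.51606014 0.0522089  0.1432323 ] 0.13655918404708686
 shift cm [ 0.03 -0.11  0.32] turn z rad 0.05 theta now 90.59
```

Turning freely, with 0.05 rad expected to remain. I'll creep on until the stop answers.

```bash
for i in 1 2; do python3 -m crank '[[[0,0,0],[0,0,0.02]],[[0,0,0],[0,0,0.02]],[[0,0,0],[0,0,0]]]'
python3 - <<'E'
from h import *
s=read_state(); print(s["moment"]); delta((.515,.0525,.140),87.7)
E
done
```

```text
time_s: 5.3
position: [0.5161, 0.0522, 0.1432]
tcp_rot: [[0.029, 1.0, 0.002], [1.0, -0.029, -0.001], [-0.001, 0.002, -1.0]]
force: [-0.3, -0.2, 5.6]
opening: 0.134
[-0.03936364  0.01955938  0.23997404]
 shift cm [ 0.03 -0.11  0.32] turn z rad 0.011 theta now 88.32
time_s: 5.6
position: [0.516, 0.0523, 0.1432]
tcp_rot: [[0.068, 0.998, 0.002], [0.998, -0.068, -0.001], [-0.001, 0.002, -1.0]]
force: [-0.2, 0.5, 6.2]
opening: 0.137
[0.03051459 0.03315761 0.60962924]
 shift cm [ 0.02 -0.1   0.32] turn z rad -0.028 theta now 86.12
```

```bash
python3 -m crank '[[[0,0,0],[0,0,0.02]],[[0,0,0],[0,0,0.02]],[[0,0,0],[0,0,0]]]'
python3 - <<'E'
from h import *
s=read_state(); print(s["moment"]); delta((.515,.0525,.140),87.7)
t=capture("top");crop("pics/t2c.png",t,205,155,335,255,6)
E
```

```text
time_s: 5.9
position: [0.5156, 0.0525, 0.1432]
tcp_rot: [[0.107, 0.994, 0.001], [0.994, -0.107, -0.001], [-0.0, 0.001, -1.0]]
force: [0.7, 0.1, 6.4]
opening: 0.138
[0.17248896 0.12853567 0.72604134]
 shift cm [-0.   -0.06  0.32] turn z rad -0.067 theta now 83.84
```

View pics/t2c.png

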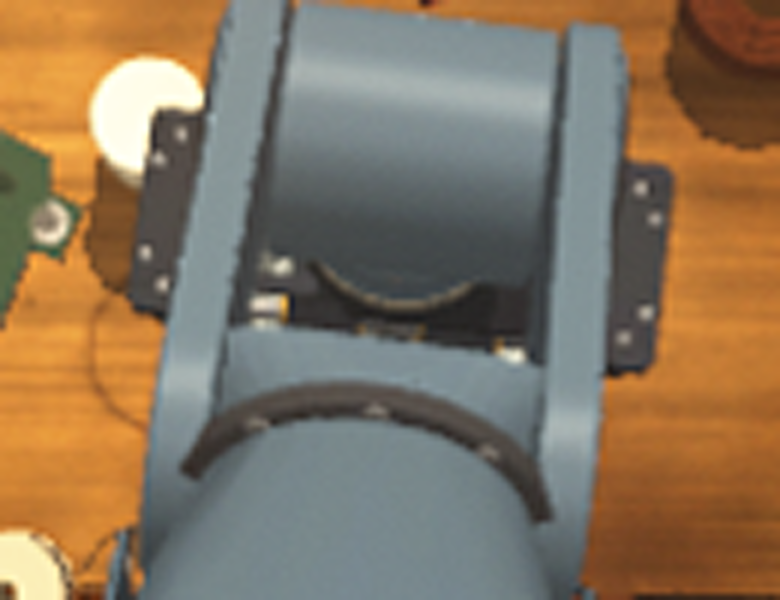

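The picture shows only the arm, which hides the pot. The moment has levelled off at about 0.7 N m, so the cover is on the stops and the pads are slipping. I'll release, rise and look.

```bash
python3 -m crank '[[[0,0,0],[0,0,-0.03]],[[0,0,0],[0,0,0]],[[0,0,0],[0,0,0]]]' 0; python3 -m crank '[[[0,0,-3],[0,0,0]],[[0,0,-4],[0,0,0]],[[0,0,-4],[0,0,0]],[[0,0,0],[0,0,0]]]'
python3 - <<'E'
from h import *
w=capture("wrist")
np.savez("w3.npz",**{k:np.array(v) for k,v in w.items()})
crop("pics/w3c.png",w,120,50,390,240,2.9)
s=read_state();print(s["force"])
c=np.array([.5155,.0525,.165]); a=np.radians(-2.3); u=np.array([np.cos(a),np.sin(a),0])*.033
print(proj(w,[c-u,c,c+u]))
P=[]
for k in (50.7,140.7,230.7,-39.3): P.append([c[0]+.07*np.cos(np.radians(k)),c[1]+.07*np.sin(np.radians(k)),.168])
print(proj(w,P))
E
```

```text
time_s: 6.25
position: [0.5149, 0.0524, 0.1421]
tcp_rot: [[0.081, 0.997, -0.001], [0.997, -0.081, 0.0], [0.0, -0.001, -1.0]]
force: [-0.8, -0.4, 0.3]
opening: 0.329
time_s: 6.65
position: [0.5189, 0.0521, 0.2576]
tcp_rot: [[0.081, 0.997, 0.011], [0.997, -0.081, -0.001], [-0.0, 0.011, -1.0]]
force: [1.3, 0.4, 0.2]
opening: 0.499
[ 0.23133274  0.91497206 -0.24826566]
[[248.78596454 157.32044517]
 [250.21164772 189.92985302]
 [251.53201578 220.13908316]]
[[305.70837724 227.40322855]
 [293.19712858 131.48972637]
 [189.24921007 150.67427124]
 [212.63797837 242.6751318 ]]
```

View pics/w3c.png

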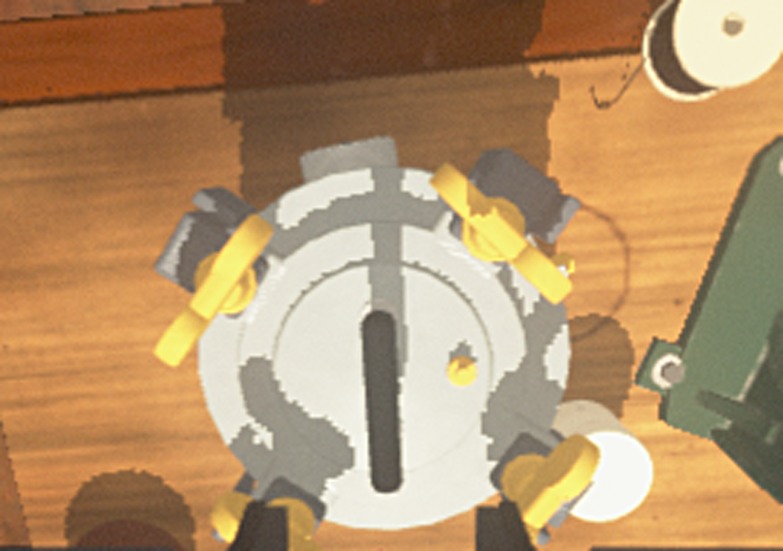

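Bar ends are at (250,158) and (253,220), with slope within 0.011 rad of pot x, so the cover is home and all four wings still stand square. The first pair is wing2 (near right) and wing0 (far left).

Run:
```python
from h import *
delta((.4707,-.0022,.2),48.6)
delta((.4707,-.0022,.141),48.6)
```

```text
shift cm [-5.8  -4.22  5.47] turn z rad 0.641 theta now 85.35
 shift cm [-5.8  -4.25 11.37] turn z rad 0.641 theta now 85.35
```

```bash
python3 -m crank '[[[-2.9,-2.1,1.4],[0,0,0]],[[-2.9,-2.1,1.4],[0,0,0]],[[0,0,0.8],[0,0,0.128]],[[0,0,0.8],[0,0,0.128]],[[0,0,0.8],[0,0,0.128]],[[0,0,0],[0,0,0.128]],[[0,0,0],[0,0,0.129]],[[0,0,0],[0,0,0]]]' 0
python3 - <<'E'
from h import *
w=capture("wrist")
crop("pics/w4c.png",w,130,100,380,280,3)
delta((.4707,-.0022,.141),48.6)
a=np.radians(138.6);u=np.array([np.cos(a),np.sin(a),0])*.03;c=np.array([.4707,-.0022,.168])
print((proj(w,[c-u,c,c+u])-[130,100])*3)
E
```

```text
time_s: 7.5
position: [0.4675, -0.0018, 0.199]
tcp_rot: [[0.661, 0.75, -0.004], [0.75, -0.661, 0.001], [-0.002, -0.003, -1.0]]
force: [-0.3, -0.1, 0.0]
opening: 0.499
 shift cm [0.18 0.27 5.82] turn z rad 0.003 theta now 48.78
[[365.29028898 467.45396953]
 [365.46285326 366.57065895]
 [365.65155604 257.01338825]]
```

View pics/w4c.png

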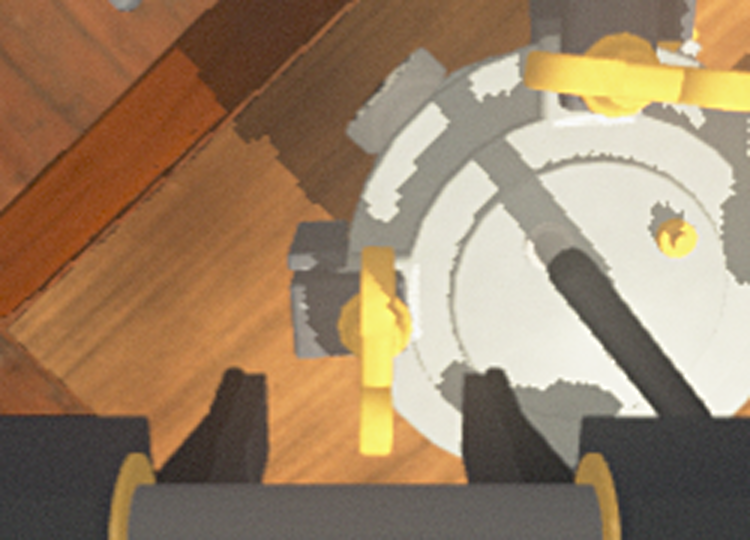

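The blade is upright at crop column 376, rows 247–455, and the finger mid-line is at column 366, so the wing lies about 2.5 mm to tool +x. I'll descend with that correction and close.

```bash
python3 -m crank '[[[0.24,0.1,1.5],[0,0,0]],[[0,0,1.5],[0,0,0]],[[0,0,1.5],[0,0,0]],[[0,0,1.3],[0,0,0]],[[0,0,0],[0,0,0]]]'; python3 -m crank '[[[0,0,0],[0,0,0]],[[0,0,0],[0,0,0]],[[0,0,0],[0,0,0]],[[0,0,0],[0,0,0]]]' 1;  python3 - <<'E'
from h import *
s=read_state(); print(s["force"],s["moment"])
delta((.4707,-.0022,.141),48.6)
E
```

```text
time_s: 8.05
position: [0.4694, -0.0005, 0.1407]
tcp_rot: [[0.659, 0.752, -0.005], [0.752, -0.659, 0.001], [-0.002, -0.005, -1.0]]
force: [-0.5, -0.2, 0.0]
opening: 0.496
time_s: 8.45
position: [0.4715, -0.001, 0.1431]
tcp_rot: [[0.66, 0.751, 0.001], [0.751, -0.66, -0.0], [0.001, 0.001, -1.0]]
force: [-0.0, 0.1, 0.1]
opening: 0.224
[-0.04183769  0.14806249  0.10870607] [-0.02145319  0.05142947  0.01299681]
 shift cm [-0.14  0.02  0.21] turn z rad 0.001 theta now 48.66
```

```bash
python3 -m crank '[[[0,0,0.15],[0,0,0]],[[0,0,0],[0,0,0]],[[0,0,0],[0,0,0]]]' 1;  python3 - <<'E'
from h import *
s=read_state(); print(s["force"],s["moment"],s["opening"])
E
```

```text
time_s: 8.75
position: [0.4715, -0.0012, 0.1423]
tcp_rot: [[0.66, 0.751, 0.001], [0.751, -0.66, -0.001], [0.0, 0.002, -1.0]]
force: [-1.8, 0.6, 9.2]
opening: 0.152
[-1.78355946  0.56936123  9.20115349] [-0.16781561  0.48168048  0.00865718] 0.1521703662296949
```

```bash
python3 -m crank '[[[0,0,0],[0,0,0]],[[0,0,0],[0,0,0]]]' 1;  python3 - <<'E'
from h import *
s=read_state(); print(s["force"],s["moment"],s["opening"])
s=capture("scene");crop("pics/s5c.png",s,200,130,330,230,6)
E
```

```text
time_s: 8.95
position: [0.4715, -0.0012, 0.1423]
tcp_rot: [[0.66, 0.751, 0.001], [0.751, -0.66, -0.001], [0.0, 0.002, -1.0]]
force: [-2.2, -0.5, 9.6]
opening: 0.159
[-2.20385773 -0.45900953  9.60104655] [-0.08307449  0.32999534 -0.0148833 ] 0.15863715098978845
```

View pics/s5c.png

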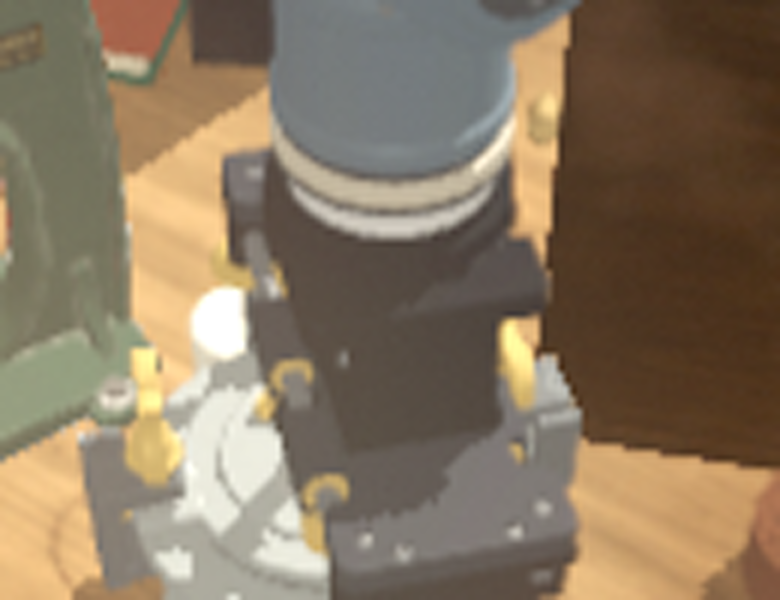

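Opening has settled at about 13 mm with 9 N upward, so the fingertips are probably on the hub flare below the blade. I'll raise a few millimetres.

```bash
python3 -m crank '[[[0,0,-0.2],[0,0,0]],[[0,0,-0.2],[0,0,0]],[[0,0,0],[0,0,0]],[[0,0,0],[0,0,0]]]' 1;  python3 - <<'E'
from h import *
s=read_state(); print(s["force"],s["moment"],s["opening"])
E
```

```text
time_s: 9.4
position: [0.4711, -0.001, 0.1441]
tcp_rot: [[0.661, 0.751, -0.001], [0.751, -0.661, 0.0], [-0.0, -0.001, -1.0]]
force: [3.9, -1.4, -17.7]
opening: 0.142
[  3.88708511  -1.38180741 -17.66191047] [-0.28448375 -0.66951662  0.02579508] 0.1417876746255947
```

```bash
python3 -m crank '[[[0,0,-0.2],[0,0,0]],[[0,0,0],[0,0,0]]]' 0.4; python3 -m crank '[[[0,0,0],[0,0,0]],[[0,0,0],[0,0,0]],[[0,0,0],[0,0,0]],[[0,0,0],[0,0,0]]]' 1
python3 - <<'E'
from h import *
s=read_state(); print(s["force"],s["moment"],s["opening"])
E
```

```text
time_s: 9.6
position: [0.4712, -0.0008, 0.1481]
tcp_rot: [[0.661, 0.751, 0.0], [0.751, -0.661, 0.0], [0.0, 0.0, -1.0]]
force: [0.5, 0.8, 0.2]
opening: 0.244
time_s: 10.0
position: [0.4711, -0.0009, 0.1475]
tcp_rot: [[0.661, 0.75, 0.0], [0.75, -0.661, -0.0], [0.0, 0.0, -1.0]]
force: [-1.0, 1.4, 3.8]
opening: 0.102
[-0.96697916  1.39065196  3.76721952] [-0.0813306   0.15640394 -0.10454243] 0.10158667707785189
```

Opening is now 8.8 mm, so the pads hold the 9 mm blade. Next I turn it by an eighth.

```bash
python3 -m crank '[[[0,0,0.02],[0,0,0.08]],[[0,0,0.02],[0,0,0.08]],[[0,0,0.02],[0,0,0.08]],[[0,0,0.02],[0,0,0.08]],[[0,0,0.02],[0,0,0.08]],[[0,0,0.02],[0,0,0.08]],[[0,0,0.02],[0,0,0.08]],[[0,0,0.02],[0,0,0.08]],[[0,0,0.02],[0,0,0.08]],[[0,0,0.02],[0,0,0.05]],[[0,0,0],[0,0,0]]]'
python3 - <<'E'
from h import *
s=read_state(); print(s["force"],s["moment"],s["opening"]); delta((.47,0,.14),5.7)
E
```

```text
time_s: 11.1
position: [0.4717, -0.0007, 0.1455]
tcp_rot: [[0.997, 0.079, 0.001], [0.079, -0.997, 0.0], [0.001, -0.0, -1.0]]
force: [0.2, 2.3, 4.0]
opening: 0.1
[0.1910971  2.30745228 4.01876232] [ 0.17337309  0.00406673 -0.03574298] 0.09973859879316867
 shift cm [-0.16 -0.09  0.55] turn z rad -0.02 theta now 4.53
```

```bash
python3 -m crank '[[[0,0,0],[0,0,0]],[[0,0,0],[0,0,0]],[[0,0,-1],[0,0,0]],[[0,0,-4.5],[0,0,0]],[[0,0,0],[0,0,0]]]' 0
python3 - <<'E'
from h import *
w=capture("wrist");crop("pics/w6c.png",w,130,100,380,280,3)
delta((.56,.1076,.2),50.8)
E
```

```text
time_s: 11.6
position: [0.4746, -0.0017, 0.2045]
tcp_rot: [[0.997, 0.079, 0.01], [0.079, -0.997, -0.002], [0.01, 0.003, -1.0]]
force: [0.3, -0.8, 0.0]
opening: 0.454
 shift cm [  9.52 -10.18   0.31] turn z rad -0.807 theta now 4.55
```

View pics/w6c.png

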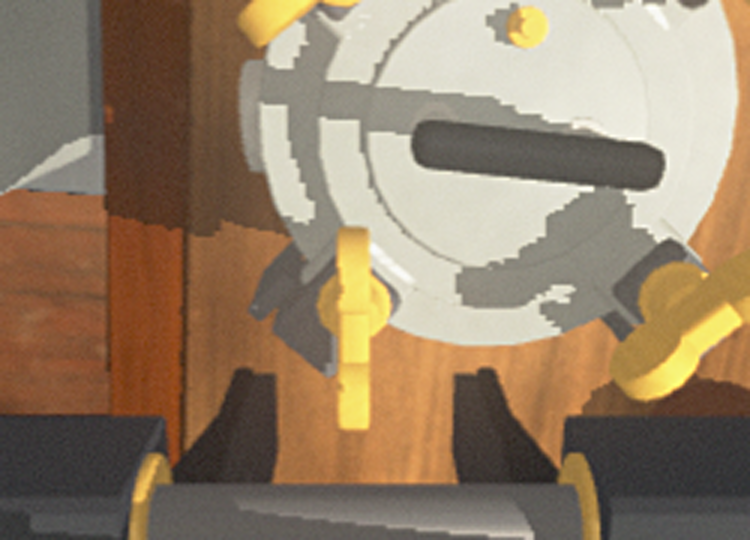

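Wing2 now stands upright in the tool frame at half way, with the blade at column 353 and the bar unchanged. On to wing0.

```bash
python3 -m crank '[[[3.17,-3.4,0],[0,0,0]],[[3.17,-3.4,0],[0,0,0]],[[3.18,-3.4,0],[0,0,0]],[[0,0,0],[0,0,-0.1345]],[[0,0,0],[0,0,-0.1345]],[[0,0,0],[0,0,-0.1345]],[[0,0,0],[0,0,-0.1345]],[[0,0,0],[0,0,-0.1345]],[[0,0,0],[0,0,-0.1345]],[[0,0,0],[0,0,0]]]'
python3 - <<'E'
from h import *
w=capture("wrist");crop("pics/w7c.png",w,130,100,380,280,3)
delta((.56,.1076,.1475),50.8)
E
```

```text
time_s: 12.65
position: [0.5572, 0.1082, 0.1992]
tcp_rot: [[0.633, 0.774, -0.002], [0.774, -0.633, -0.0], [-0.001, -0.002, -1.0]]
force: [0.7, -0.5, -0.5]
opening: 0.497
 shift cm [0.13 0.26 5.18] turn z rad -0.003 theta now 50.61
```

View pics/w7c.png

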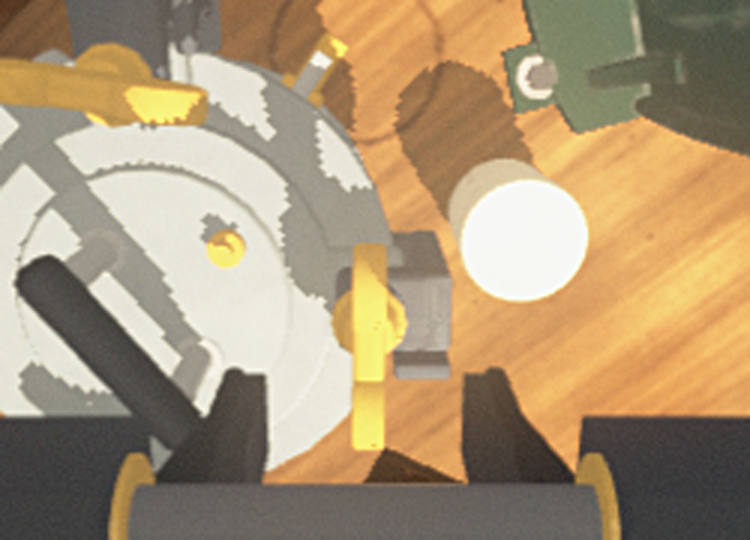

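Blade is upright at column 370, finger mid-line 366; descend, grip.

```bash
python3 -m crank '[[[0.1,0.05,1.3],[0,0,0]],[[0,0,1.3],[0,0,0]],[[0,0,1.3],[0,0,0]],[[0,0,1.2],[0,0,0]],[[0,0,0],[0,0,0]]]'; python3 -m crank '[[[0,0,0],[0,0,0]],[[0,0,0],[0,0,0]],[[0,0,0],[0,0,0]],[[0,0,0],[0,0,0]],[[0,0,0],[0,0,0]],[[0,0,0],[0,0,0]]]' 1;  python3 - <<'E'
from h import *
s=read_state(); print(s["force"],s["moment"],s["opening"])
E
```

```text
time_s: 13.2
position: [0.5572, 0.1087, 0.1464]
tcp_rot: [[0.633, 0.774, -0.005], [0.774, -0.633, -0.0], [-0.003, -0.004, -1.0]]
force: [0.1, -0.1, 0.3]
opening: 0.501
time_s: 13.8
position: [0.5588, 0.1082, 0.1495]
tcp_rot: [[0.632, 0.775, -0.0], [0.775, -0.632, -0.001], [-0.001, 0.0, -1.0]]
force: [-1.5, -2.0, 1.5]
opening: 0.098
[-1.53041492 -2.00354546  1.53229166] [-0.38879234  0.21238658 -0.05504446] 0.09830053375440954
```

Held (8.6 mm opening). Turn 0.78, then release and rise.

```bash
python3 -m crank '[[[0,0,0.02],[0,0,0.08]],[[0,0,0.02],[0,0,0.08]],[[0,0,0.02],[0,0,0.08]],[[0,0,0.02],[0,0,0.08]],[[0,0,0.02],[0,0,0.08]],[[0,0,0.02],[0,0,0.08]],[[0,0,0.02],[0,0,0.08]],[[0,0,0.02],[0,0,0.08]],[[0,0,0.02],[0,0,0.08]],[[0,0,0.02],[0,0,0.07]],[[0,0,0],[0,0,0]]]'
python3 - <<'E'
from h import *
s=read_state(); print(s["force"],s["moment"],s["opening"],s["position"])
E
python3 -m crank '[[[0,0,0],[0,0,0]],[[0,0,0],[0,0,0]],[[0,0,-1],[0,0,0]],[[0,0,-4.5],[0,0,0]],[[0,0,0],[0,0,0]]]' 0
python3 - <<'E'
from h import *
w=capture("wrist");crop("pics/w8c.png",w,130,100,380,280,3)
delta((.57,.0091,.2),135.5)
E
```

```text
time_s: 14.9
position: [0.5592, 0.1085, 0.1474]
tcp_rot: [[0.995, 0.096, 0.001], [0.096, -0.995, -0.001], [0.001, 0.001, -1.0]]
force: [-1.4, -1.9, 1.1]
opening: 0.099
[-1.42631703 -1.86404366  1.11224185] [-0.37941967  0.12743404 -0.02358701] 0.09854163249224686 [0.55920097 0.10847426 0.14738222]
time_s: 15.4
position: [0.5631, 0.109, 0.2076]
tcp_rot: [[0.995, 0.096, 0.012], [0.096, -0.995, 0.0], [0.012, 0.001, -1.0]]
force: [2.1, 0.2, 0.9]
opening: 0.449
 shift cm [-0.13 10.02  0.56] turn z rad -2.268 theta now 5.53
```

View pics/w8c.png

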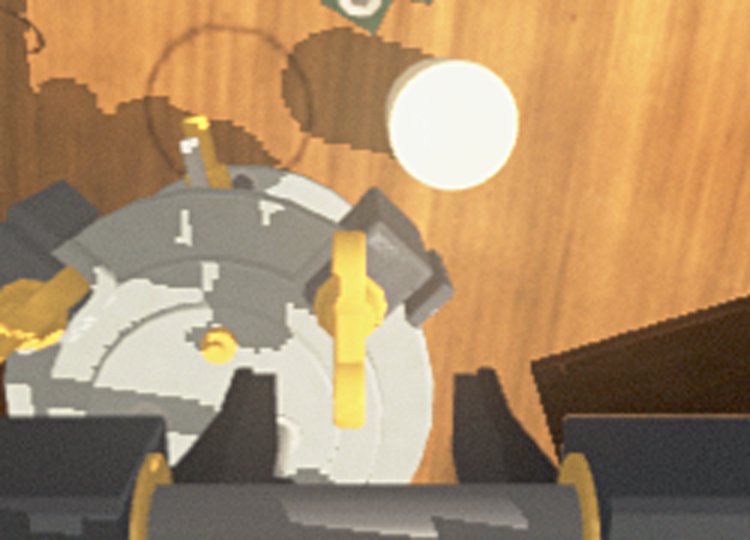

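Wing0 is upright at half way (blade column 348). Now wing1 (near left). The tool turns anticlockwise over the free side so that the camera stays away from cabinet and press.

```bash
python3 -m crank '[[[-3.36,0.05,0.2],[0,0,0]],[[-3.36,0.05,0.2],[0,0,0]],[[-3.36,0.04,0.2],[0,0,0]],[[0,0,0],[0,0,-0.138]],[[0,0,0],[0,0,-0.138]],[[0,0,0],[0,0,-0.138]],[[0,0,0],[0,0,-0.138]],[[0,0,0],[0,0,-0.138]],[[0,0,0],[0,0,-0.138]],[[0,0,0],[0,0,-0.138]],[[0,0,0],[0,0,-0.138]],[[0,0,0],[0,0,-0.138]]]'; python3 -m crank '[[[0,0,0],[0,0,-0.138]],[[0,0,0],[0,0,-0.138]],[[0,0,0],[0,0,-0.138]],[[0,0,0],[0,0,-0.138]],[[0,0,0],[0,0,-0.138]],[[0,0,0],[0,0,-0.138]],[[0,0,0],[0,0,-0.143]],[[0,0,0],[0,0,0]]]'
python3 - <<'E'
from h import *
w=capture("wrist");crop("pics/w9c.png",w,130,100,380,280,3)
delta((.4615,.0977,.1485),132.3)
E
```

```text
time_s: 16.65
position: [0.4583, 0.0978, 0.1957]
tcp_rot: [[0.225, 0.974, -0.001], [0.974, -0.225, 0.0], [-0.0, -0.001, -1.0]]
force: [0.7, 0.6, 0.5]
opening: 0.5
time_s: 17.45
position: [0.4583, 0.0978, 0.1958]
tcp_rot: [[-0.673, 0.74, -0.001], [0.74, 0.673, 0.0], [0.001, -0.001, -1.0]]
force: [0.2, -0.1, -1.2]
opening: 0.499
 shift cm [-0.22  0.23  4.73] turn z rad -0.003 theta now 132.14
```

View pics/w9c.png

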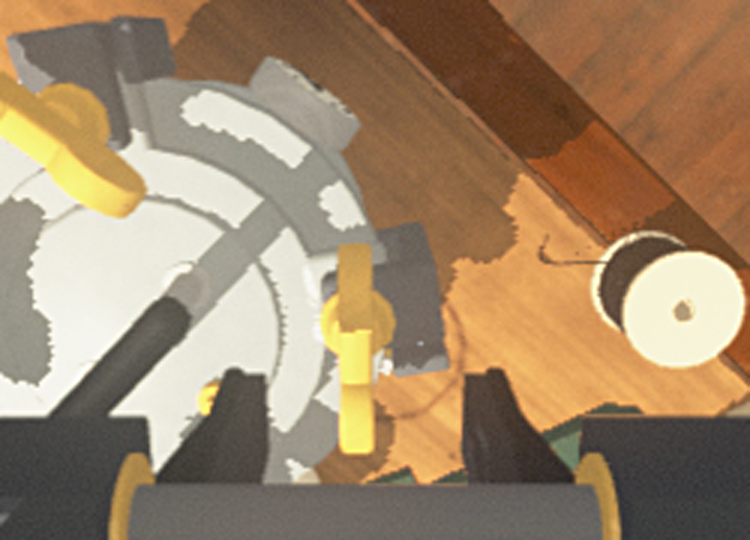

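Blade upright at column 356: shift −2.4 mm in tool x.

```bash
python3 -m crank '[[[-0.24,0.05,1.2],[0,0,0]],[[0,0,1.2],[0,0,0]],[[0,0,1.2],[0,0,0]],[[0,0,1],[0,0,0]],[[0,0,0],[0,0,0]]]'; python3 -m crank '[[[0,0,0],[0,0,0]],[[0,0,0],[0,0,0]],[[0,0,0],[0,0,0]],[[0,0,0],[0,0,0]],[[0,0,0],[0,0,0]],[[0,0,0],[0,0,0]]]' 1;  python3 - <<'E'
from h import *
s=read_state(); print(s["force"],s["moment"],s["opening"])
E
```

```text
time_s: 18.0
position: [0.4597, 0.0963, 0.1488]
tcp_rot: [[-0.672, 0.741, -0.003], [0.741, 0.672, 0.0], [0.002, -0.002, -1.0]]
force: [0.0, 0.2, 0.6]
opening: 0.5
time_s: 18.6
position: [0.4606, 0.0966, 0.1503]
tcp_rot: [[-0.673, 0.74, -0.0], [0.74, 0.673, 0.001], [0.001, 0.0, -1.0]]
force: [-0.3, 2.0, 2.2]
opening: 0.098
[-0.2793825   1.99568708  2.17465853] [0.37025558 0.1847256  0.03347161] 0.09784086571581908
```

```bash
python3 -m crank '[[[0,0,0.02],[0,0,0.08]],[[0,0,0.02],[0,0,0.08]],[[0,0,0.02],[0,0,0.08]],[[0,0,0.02],[0,0,0.08]],[[0,0,0.02],[0,0,0.08]],[[0,0,0.02],[0,0,0.08]],[[0,0,0.02],[0,0,0.08]],[[0,0,0.02],[0,0,0.08]],[[0,0,0],[0,0,0]]]'
python3 - <<'E'
from h import *
s=read_state(); print(s["force"],s["moment"],s["opening"],s["position"])
E
python3 -m crank '[[[0,0,0],[0,0,0]],[[0,0,0],[0,0,0]],[[0,0,-1],[0,0,0]],[[0,0,-4.5],[0,0,0]],[[0,0,0],[0,0,0]]]' 0
python3 - <<'E'
from h import *
w=capture("wrist");crop("pics/w10c.png",w,130,100,380,280,3)
delta((.57,.0091,.2),135.5)
E
```

```text
time_s: 19.5
position: [0.4605, 0.0968, 0.1486]
tcp_rot: [[-0.098, 0.995, -0.0], [0.995, 0.098, 0.001], [0.001, -0.0, -1.0]]
force: [-0.1, 3.0, 1.6]
opening: 0.1
[-0.14615118  3.02642704  1.62467231] [ 0.50791185  0.15919922 -0.02788294] 0.10037145376379913 [0.46051989 0.09675713 0.14855286]
time_s: 20.0
position: [0.4646, 0.096, 0.2081]
tcp_rot: [[-0.099, 0.995, 0.011], [0.995, 0.099, -0.001], [-0.002, 0.011, -1.0]]
force: [-0.0, -0.3, -0.0]
opening: 0.45
 shift cm [-9.7   9.77  0.72] turn z rad -0.695 theta now 95.65
```

View pics/w10c.png

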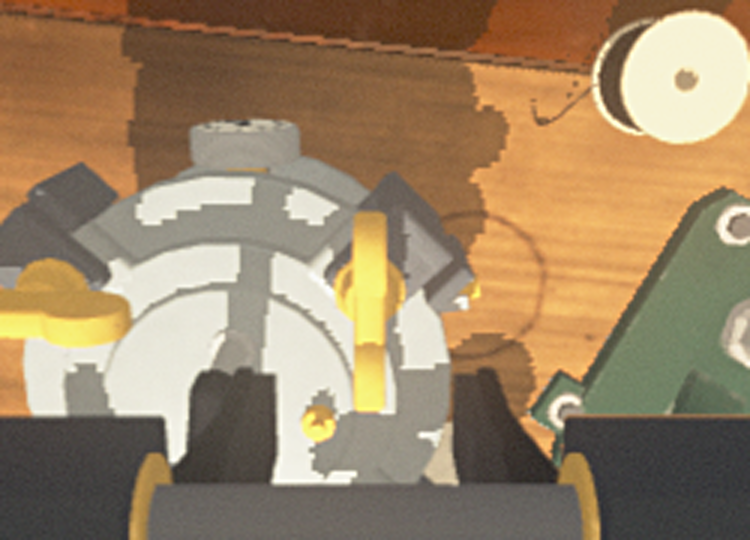

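```bash
python3 -m crank '[[[-2.39,2.45,0.15],[0,0,0]],[[-2.39,2.45,0.15],[0,0,0]],[[-2.39,2.45,0.15],[0,0,0]],[[-2.39,2.43,0.15],[0,0,0]],[[0,0,0],[0,0,-0.139]],[[0,0,0],[0,0,-0.139]],[[0,0,0],[0,0,-0.139]],[[0,0,0],[0,0,-0.139]],[[0,0,0],[0,0,-0.139]],[[0,0,0],[0,0,0]]]';  python3 - <<'E'
from h import *
w=capture("wrist");crop("pics/w11c.png",w,130,100,380,280,3)
delta((.57,.0105,.1485),135.5)
E
```

```text
time_s: 21.05
position: [0.5669, 0.0106, 0.1967]
tcp_rot: [[-0.713, 0.702, -0.002], [0.702, 0.713, 0.0], [0.001, -0.001, -1.0]]
force: [0.3, -0.1, -0.0]
opening: 0.499
 shift cm [-0.23  0.21  4.83] turn z rad -0.004 theta now 135.29
```

View pics/w11c.png

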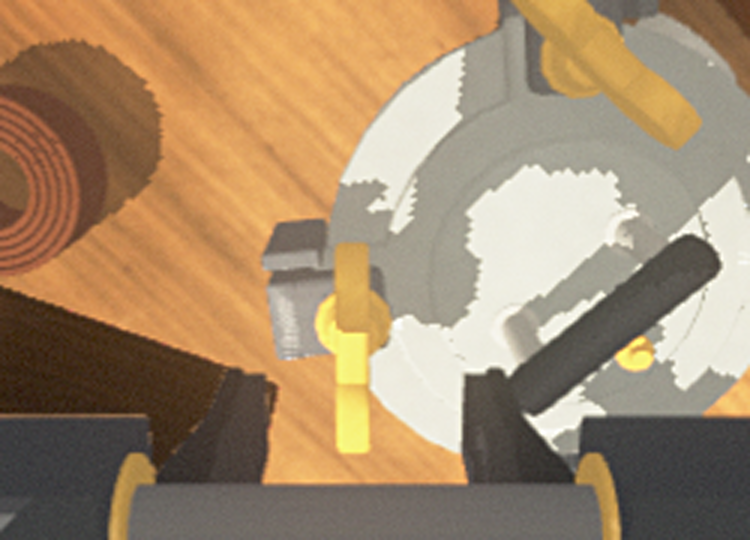

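Wing3 blade at column 352, upright: shift −3.3 mm.

```bash
python3 -m crank '[[[-0.33,0.05,1.2],[0,0,0]],[[0,0,1.2],[0,0,0]],[[0,0,1.2],[0,0,0]],[[0,0,1.1],[0,0,0]],[[0,0,0],[0,0,0]]]'; python3 -m crank '[[[0,0,0],[0,0,0]],[[0,0,0],[0,0,0]],[[0,0,0],[0,0,0]],[[0,0,0],[0,0,0]],[[0,0,0],[0,0,0]],[[0,0,0],[0,0,0]]]' 1;  python3 - <<'E'
from h import *
s=read_state(); print(s["force"],s["moment"],s["opening"])
E
```

```text
time_s: 21.6
position: [0.5685, 0.009, 0.148]
tcp_rot: [[-0.712, 0.702, -0.005], [0.702, 0.712, 0.001], [0.004, -0.003, -1.0]]
force: [0.2, 0.0, -0.2]
opening: 0.5
time_s: 22.2
position: [0.5699, 0.0091, 0.1508]
tcp_rot: [[-0.713, 0.702, -0.0], [0.702, 0.713, 0.001], [0.001, 0.0, -1.0]]
force: [-1.9, 1.9, 1.2]
opening: 0.098
[-1.8811958   1.87127495  1.2085618 ] [0.34822504 0.22107283 0.10896377] 0.09769082159278712
```

```bash
python3 -m crank '[[[0,0,0.02],[0,0,0.08]],[[0,0,0.02],[0,0,0.08]],[[0,0,0.02],[0,0,0.08]],[[0,0,0.02],[0,0,0.08]],[[0,0,0.02],[0,0,0.08]],[[0,0,0.02],[0,0,0.08]],[[0,0,0.02],[0,0,0.08]],[[0,0,0.02],[0,0,0.08]],[[0,0,0.02],[0,0,0.05]],[[0,0,0],[0,0,0]]]'
python3 - <<'E'
from h import *
s=read_state(); print(s["force"],s["moment"],s["opening"],s["position"])
E
python3 -m crank '[[[0,0,0],[0,0,0]],[[0,0,0],[0,0,0]],[[0,0,-1],[0,0,0]],[[0,0,-4.5],[0,0,0]],[[0,0,0],[0,0,0]]]' 0
python3 - <<'E'
from h import *
w=capture("wrist");crop("pics/w12c.png",w,130,100,380,280,3)
s=capture("scene");crop("pics/s12c.png",s,200,150,330,250,6)
delta((.4612,.0968,.2),95.6)
E
```

```text
time_s: 23.2
position: [0.5699, 0.0093, 0.1489]
tcp_rot: [[-0.103, 0.995, -0.0], [0.995, 0.103, 0.001], [0.001, -0.0, -1.0]]
force: [-1.8, 1.6, 2.3]
opening: 0.102
[-1.80386419  1.57246416  2.31645997] [0.34783957 0.23468568 0.04858357] 0.10196169631190932 [0.56989771 0.00928098 0.14893702]
time_s: 23.7
position: [0.5744, 0.0078, 0.2092]
tcp_rot: [[-0.103, 0.995, 0.012], [0.995, 0.103, -0.002], [-0.004, 0.011, -1.0]]
force: [0.9, -0.4, 0.3]
opening: 0.452
 shift cm [  9.93 -10.04   0.49] turn z rad 0.006 theta now 95.92
```

View pics/w12c.png

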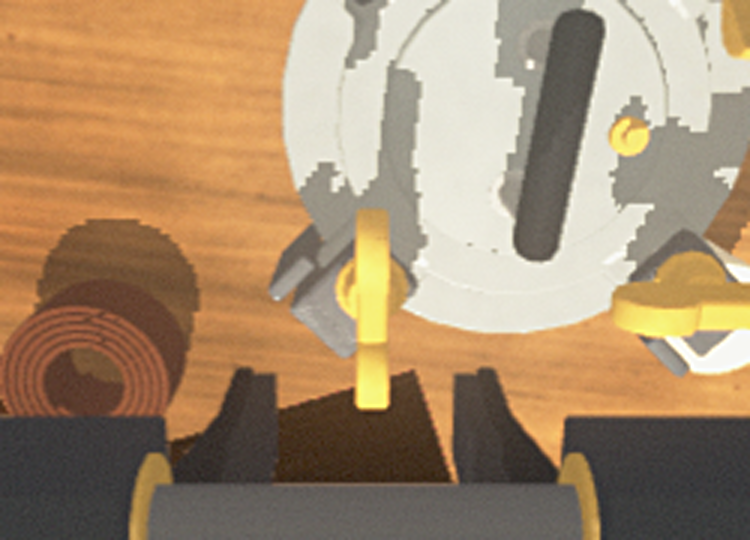

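Run:
```python
from h import *
w=capture("wrist"); print(atz(w,(130+415/3,100+370/3),0.0))
delta((.5699,.0093,.147),95.9)
```

```text
[0.65123896 0.04349159 0.        ]
 shift cm [ 0.08 -0.03  5.72] turn z rad 0.0 theta now 95.92
```

Corner measured at (0.651, 0.043), which matches the text. At the end of the turn the gripper body stays about 10 mm clear of it. Wing3 goes home now, since the tool is already lined up.

```bash
python3 -m crank '[[[0.1,0,1.5],[0,0,0]],[[0,0,1.5],[0,0,0]],[[0,0,1.5],[0,0,0]],[[0,0,1.2],[0,0,0]],[[0,0,0],[0,0,0]]]'; python3 -m crank '[[[0,0,0],[0,0,0]],[[0,0,0],[0,0,0]],[[0,0,0],[0,0,0]],[[0,0,0],[0,0,0]],[[0,0,0],[0,0,0]],[[0,0,0],[0,0,0]]]' 1;  python3 - <<'E'
from h import *
s=read_state(); print(s["force"],s["moment"],s["opening"])
E
```

```text
time_s: 24.35
position: [0.5681, 0.01, 0.1442]
tcp_rot: [[-0.103, 0.995, -0.006], [0.995, 0.103, 0.001], [0.002, -0.006, -1.0]]
force: [-0.8, -0.1, -0.2]
opening: 0.498
time_s: 24.95
position: [0.5703, 0.0094, 0.1471]
tcp_rot: [[-0.103, 0.995, 0.001], [0.995, 0.103, -0.001], [-0.001, 0.001, -1.0]]
force: [0.1, -0.7, 1.9]
opening: 0.099
[ 0.14367242 -0.67222913  1.87001769] [-0.1576417   0.01393075  0.07132668] 0.09886013395510067
```

```bash
python3 -m crank '[[[0,0,0.02],[0,0,0.08]],[[0,0,0.02],[0,0,0.08]],[[0,0,0.02],[0,0,0.08]],[[0,0,0.02],[0,0,0.08]],[[0,0,0.02],[0,0,0.08]],[[0,0,0.02],[0,0,0.08]],[[0,0,0.02],[0,0,0.08]],[[0,0,0.02],[0,0,0.08]],[[0,0,0],[0,0,0]]]'
python3 - <<'E'
from h import *
s=read_state(); print(s["force"],s["moment"],s["opening"]); delta((.57,.0093,.2),55.3)
E
```

```text
time_s: 25.85
position: [0.5703, 0.0093, 0.1455]
tcp_rot: [[0.511, 0.86, 0.001], [0.86, -0.511, -0.001], [-0.0, 0.001, -1.0]]
force: [-1.0, -1.2, 3.1]
opening: 0.101
[-0.96561654 -1.19533533  3.09968694] [-0.26899066  0.0824734   0.00588661] 0.1005807917244322
 shift cm [-0.02 -0.02 -5.45] turn z rad 0.069 theta now 59.27
```

```bash
python3 -m crank '[[[0,0,0.01],[0,0,0.035]],[[0,0,0.01],[0,0,0.035]],[[0,0,0],[0,0,0]]]'
python3 - <<'E'
from h import *
s=read_state(); print(s["force"],s["moment"],s["opening"]); delta((.57,.0093,.2),55.3)
E
python3 -m crank '[[[0,0,0],[0,0,0]],[[0,0,0],[0,0,0]],[[0,0,-1],[0,0,0]],[[0,0,-4.5],[0,0,0]],[[0,0,0],[0,0,0]]]' 0
python3 - <<'E'
from h import *
w=capture("wrist");crop("pics/w13c.png",w,130,100,380,280,3)
delta((.4608,.0968,.2),95.7)
E
```

```text
time_s: 26.15
position: [0.5703, 0.0093, 0.1454]
tcp_rot: [[0.569, 0.823, 0.001], [0.823, -0.569, -0.001], [-0.0, 0.001, -1.0]]
force: [-0.7, -2.3, 4.3]
opening: 0.097
[-0.7336392  -2.32793202  4.29670659] [-0.32289884  0.12699048  0.1488085 ] 0.09657843205201427
 shift cm [-0.02 -0.02 -5.46] turn z rad 0.001 theta now 55.35
time_s: 26.65
position: [0.574, 0.0094, 0.2052]
tcp_rot: [[0.57, 0.822, 0.011], [0.822, -0.57, -0.002], [0.005, 0.01, -1.0]]
force: [0.4, -0.4, 0.5]
opening: 0.453
 shift cm [  0.8  -14.16   0.22] turn z rad -0.706 theta now 55.26
```

View pics/w13c.png

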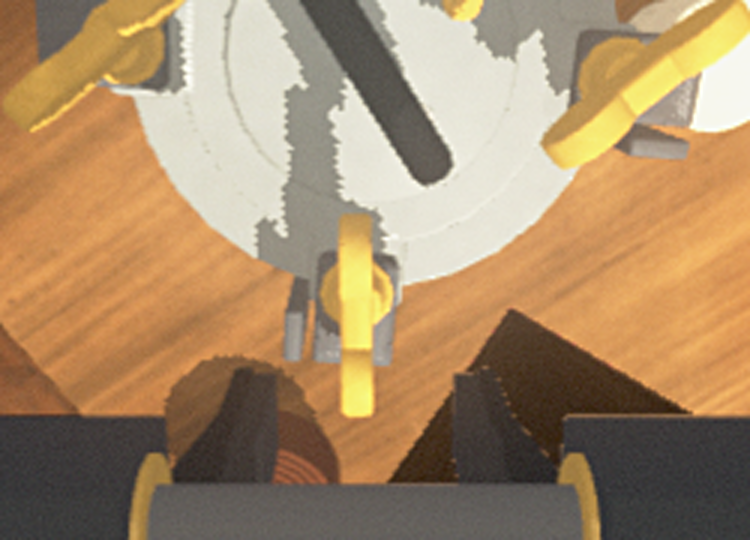

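Wing3 is nearly along the radius, with the blade at column 356 over its claw (about 1.49 rad). Now wing1 opposite.

```bash
python3 -m crank '[[[0.2,-3.54,0],[0,0,0]],[[0.2,-3.54,0],[0,0,0]],[[0.2,-3.54,0],[0,0,0]],[[0.2,-3.54,0],[0,0,0]],[[0,0,0],[0,0,-0.141]],[[0,0,0],[0,0,-0.141]],[[0,0,0],[0,0,-0.141]],[[0,0,0],[0,0,-0.141]],[[0,0,0],[0,0,-0.141]],[[0,0,0],[0,0,0]]]';  python3 - <<'E'
from h import *
w=capture("wrist");crop("pics/w14c.png",w,130,100,380,280,3)
delta((.4608,.0968,.147),95.7)
E
```

```text
time_s: 27.7
position: [0.4578, 0.0972, 0.1995]
tcp_rot: [[-0.098, 0.995, -0.001], [0.995, 0.098, 0.0], [0.0, -0.001, -1.0]]
force: [-0.2, 0.3, 0.3]
opening: 0.5
 shift cm [-0.06  0.29  5.25] turn z rad -0.004 theta now 95.47
```

View pics/w14c.png

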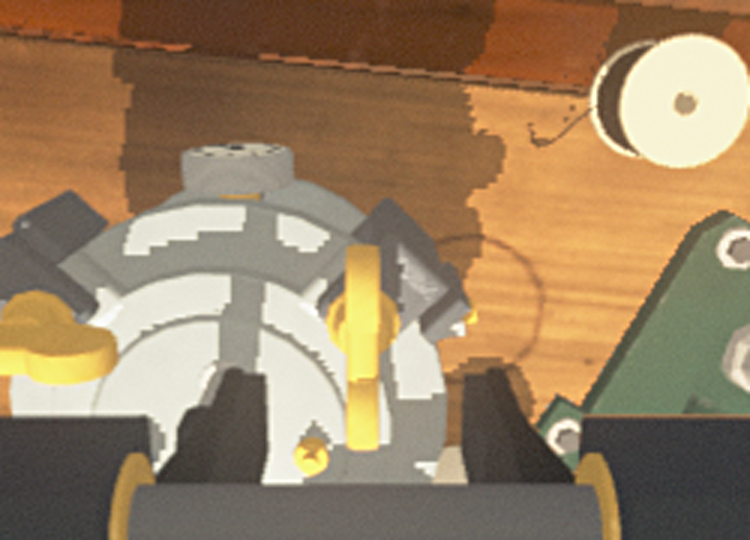

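```bash
python3 -m crank '[[[-0.06,0.05,1.4],[0,0,0]],[[0,0,1.4],[0,0,0]],[[0,0,1.4],[0,0,0]],[[0,0,1.2],[0,0,0]],[[0,0,0],[0,0,0]]]'; python3 -m crank '[[[0,0,0],[0,0,0]],[[0,0,0],[0,0,0]],[[0,0,0],[0,0,0]],[[0,0,0],[0,0,0]],[[0,0,0],[0,0,0]],[[0,0,0],[0,0,0]]]' 1;  python3 - <<'E'
from h import *
s=read_state(); print(s["force"],s["moment"],s["opening"])
E
```

```text
time_s: 28.25
position: [0.4575, 0.0965, 0.1444]
tcp_rot: [[-0.096, 0.995, -0.004], [0.995, 0.096, 0.0], [0.001, -0.004, -1.0]]
force: [-0.2, 0.8, -0.0]
opening: 0.501
time_s: 28.85
position: [0.459, 0.0967, 0.1461]
tcp_rot: [[-0.098, 0.995, 0.001], [0.995, 0.098, 0.0], [0.0, 0.001, -1.0]]
force: [-0.6, 1.7, 0.3]
opening: 0.103
[-0.56513511  1.728679    0.28263704] [ 0.22809659  0.05141281 -0.01402157] 0.1025196043833846
```

```bash
python3 -m crank '[[[0,0,0.01],[0,0,0.08]],[[0,0,0.02],[0,0,0.08]],[[0,0,0.02],[0,0,0.08]],[[0,0,0.02],[0,0,0.08]],[[0,0,0.02],[0,0,0.08]],[[0,0,0.02],[0,0,0.08]],[[0,0,0.02],[0,0,0.08]],[[0,0,0.02],[0,0,0.08]],[[0,0,0.02],[0,0,0.07]],[[0,0,0],[0,0,0]]]'
python3 - <<'E'
from h import *
s=read_state(); print(s["force"],s["moment"],s["opening"]); delta((.57,.0093,.2),55.3)
E
```

```text
time_s: 29.85
position: [0.4593, 0.0978, 0.1444]
tcp_rot: [[0.576, 0.817, 0.001], [0.817, -0.576, 0.002], [0.003, -0.0, -1.0]]
force: [1.4, 5.6, 1.8]
opening: 0.1
[1.40015139 5.55926643 1.75694093] [ 0.88511664 -0.04777852  0.10234291] 0.10039029350735386
 shift cm [-0.84 14.14 -5.56] turn z rad -0.008 theta now 54.83
```

```bash
python3 -m crank '[[[0,0,0],[0,0,0]],[[0,0,0],[0,0,0]],[[0,0,-1],[0,0,0]],[[0,0,-4.5],[0,0,0]],[[0,0,0],[0,0,0]]]' 0
python3 - <<'E'
from h import *
w=capture("wrist");crop("pics/w15c.png",w,130,100,380,280,3)
delta((.4715,-.0007,.2),4.5)
E
```

```text
time_s: 30.35
position: [0.4625, 0.0963, 0.2037]
tcp_rot: [[0.574, 0.819, 0.01], [0.819, -0.574, -0.001], [0.005, 0.009, -1.0]]
force: [1.5, -1.0, 0.1]
opening: 0.45
 shift cm [-7.34  6.42  0.21] turn z rad 0.88 theta now 54.94
```

View pics/w15c.png

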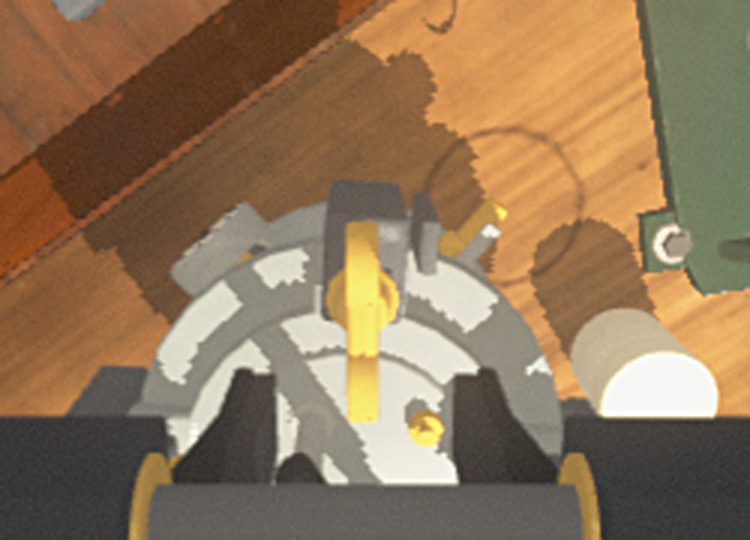

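Wing1 lies along its claw (blade column 362), home at about 1.5 rad. Next wing2.

```bash
python3 -m crank '[[[-2.45,2.14,0],[0,0,0]],[[-2.45,2.14,0],[0,0,0]],[[-2.44,2.14,0],[0,0,0]],[[0,0,0],[0,0,0.126]],[[0,0,0],[0,0,0.126]],[[0,0,0],[0,0,0.126]],[[0,0,0],[0,0,0.126]],[[0,0,0],[0,0,0.126]],[[0,0,0],[0,0,0.125]],[[0,0,0],[0,0,0.125]],[[0,0,0],[0,0,0]]]';  python3 - <<'E'
from h import *
w=capture("wrist");crop("pics/w16c.png",w,130,100,380,280,3)
delta((.4715,-.0007,.1465),4.5)
E
```

```text
time_s: 31.5
position: [0.4686, -0.0005, 0.1987]
tcp_rot: [[0.997, 0.079, -0.001], [0.079, -0.997, 0.0], [-0.001, -0.0, -1.0]]
force: [-0.2, -0.2, 0.0]
opening: 0.493
 shift cm [0.29 0.04 5.22] turn z rad 0.003 theta now 4.66
```

View pics/w16c.png

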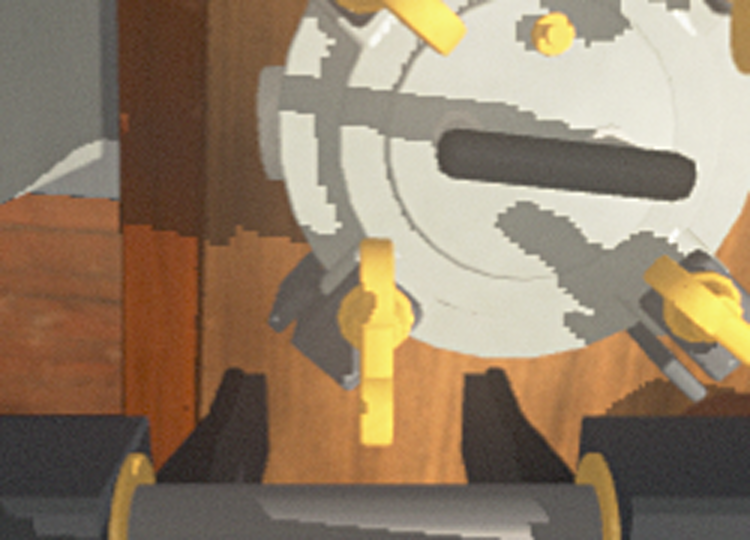

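```bash
python3 -m crank '[[[0.26,0,1.4],[0,0,0]],[[0,0,1.4],[0,0,0]],[[0,0,1.4],[0,0,0]],[[0,0,1.1],[0,0,0]],[[0,0,0],[0,0,0]]]'; python3 -m crank '[[[0,0,0],[0,0,0]],[[0,0,0],[0,0,0]],[[0,0,0],[0,0,0]],[[0,0,0],[0,0,0]],[[0,0,0],[0,0,0]],[[0,0,0],[0,0,0]]]' 1;  python3 - <<'E'
from h import *
s=read_state(); print(s["force"],s["moment"],s["opening"])
E
```

```text
time_s: 32.05
position: [0.4707, -0.0001, 0.1448]
tcp_rot: [[0.997, 0.08, -0.004], [0.08, -0.997, 0.001], [-0.003, -0.001, -1.0]]
force: [-0.5, 0.1, -0.8]
opening: 0.501
time_s: 32.65
position: [0.4717, -0.0003, 0.1464]
tcp_rot: [[0.997, 0.079, -0.0], [0.079, -0.997, -0.0], [-0.0, 0.0, -1.0]]
force: [-0.8, -0.8, 2.7]
opening: 0.103
[-0.80933713 -0.76508747  2.71509862] [-0.14592977  0.24553376 -0.03907619] 0.1034339816279744
```

```bash
python3 -m crank '[[[0,0,0.01],[0,0,0.08]],[[0,0,0.02],[0,0,0.08]],[[0,0,0.02],[0,0,0.08]],[[0,0,0.02],[0,0,0.08]],[[0,0,0.02],[0,0,0.08]],[[0,0,0.02],[0,0,0.08]],[[0,0,0.02],[0,0,0.08]],[[0,0,0.02],[0,0,0.08]],[[0,0,0.02],[0,0,0.07]],[[0,0,0],[0,0,0]]]'
python3 - <<'E'
from h import *
s=read_state(); print(s["force"],s["moment"],s["opening"])
E
python3 -m crank '[[[0,0,0],[0,0,0]],[[0,0,0],[0,0,0]],[[0,0,-1],[0,0,0]],[[0,0,-4.5],[0,0,0]],[[0,0,0],[0,0,0]]]' 0
python3 - <<'E'
from h import *
w=capture("wrist");crop("pics/w17c.png",w,130,100,380,280,3)
delta((.5592,.1085,.2),5.5)
E
```

```text
time_s: 33.65
position: [0.4725, -0.0005, 0.1447]
tcp_rot: [[0.808, -0.59, 0.001], [-0.59, -0.808, -0.001], [0.001, -0.0, -1.0]]
force: [0.5, -0.8, 0.5]
opening: 0.101
[ 0.50992402 -0.75749824  0.51648456] [-0.30740181  0.03663931 -0.00597793] 0.10076970554421874
time_s: 34.15
position: [0.4754, -0.0009, 0.204]
tcp_rot: [[0.808, -0.589, 0.01], [-0.589, -0.808, -0.002], [0.01, -0.004, -1.0]]
force: [1.2, 0.3, -0.2]
opening: 0.454
 shift cm [  0.44 -13.84   0.27] turn z rad -0.727 theta now -36.13
```

View pics/w17c.png

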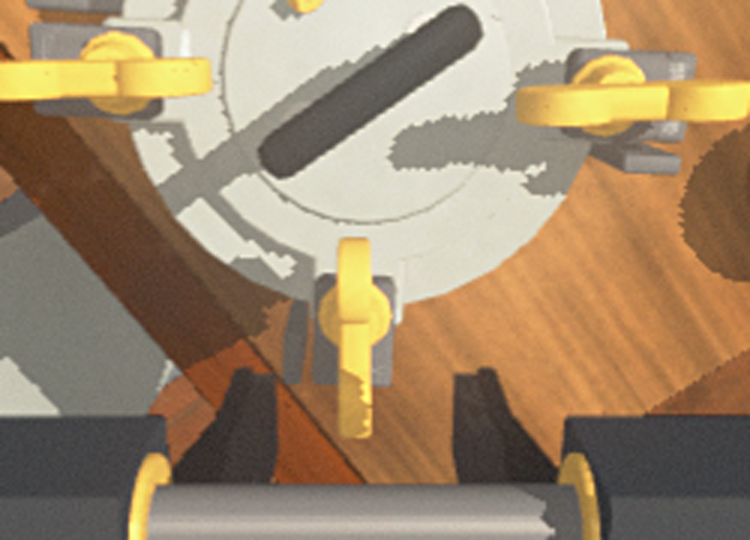

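Wing2 is home at about 1.51 rad, and wing1 and wing3 also lie radially. The last one is wing0.

```bash
python3 -m crank '[[[0.11,-3.46,0],[0,0,0]],[[0.11,-3.46,0],[0,0,0]],[[0.11,-3.46,0],[0,0,0]],[[0.11,-3.46,0],[0,0,0]],[[0,0,0],[0,0,-0.121]],[[0,0,0],[0,0,-0.121]],[[0,0,0],[0,0,-0.121]],[[0,0,0],[0,0,-0.121]],[[0,0,0],[0,0,-0.121]],[[0,0,0],[0,0,-0.122]],[[0,0,0],[0,0,0]]]';  python3 - <<'E'
from h import *
w=capture("wrist");crop("pics/w18c.png",w,130,100,380,280,3)
delta((.5592,.1085,.147),5.5)
E
```

```text
time_s: 35.3
position: [0.5563, 0.1089, 0.1987]
tcp_rot: [[0.995, 0.096, -0.002], [0.096, -0.995, 0.0], [-0.002, -0.0, -1.0]]
force: [0.6, -1.0, 0.5]
opening: 0.502
 shift cm [0.28 0.07 5.18] turn z rad -0.002 theta now 5.37
```

View pics/w18c.png

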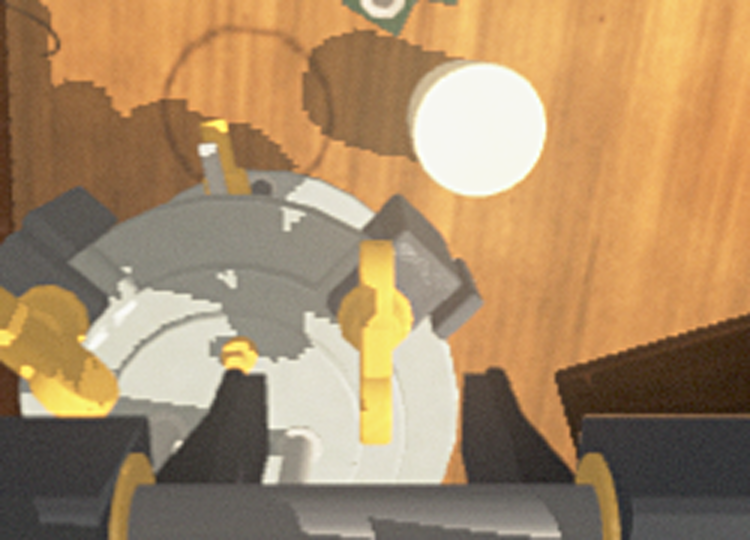

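Wing0's blade is upright at column 376. The cabinet base corner is at (555,375), with its edges running to (750,315) and (580,432). I'll check the body's clearance at the end of this turn.

Run:
```python
from h import *
w=capture("wrist"); P=[atz(w,(130+x/3,100+y/3),0.0) for x,y in [(555,375),(750,315),(580,432)]]
print(P)
c=np.array([.5595,.1085])
for th in (5.4,-10,-20,-30,-36):
    a=np.radians(th); ex=np.array([np.cos(a),np.sin(a)]); ey=np.array([-ex[1],ex[0]])
    # min clearance: sample wall points vs body rectangle
    best=9
    for Q,R_ in ((P[0],P[1]),(P[0],P[2])):
        d=(R_-Q)[:2]; d/=np.linalg.norm(d)
        for s in np.linspace(0,.2,200):
            v=Q[:2]+d*s-c; r=np.array([max(abs(v@ex)-.095,0),max(abs(v@ey)-.0375,0)]); best=min(best,np.hypot(*r))
    print(th,round(best,4))
```

```text
[array([0.65847219, 0.03836495, 0.        ]), array([0.74609892, 0.07833101, 0.        ]), array([0.67610663, 0.00864232, 0.        ])]
5.4 0.0383
-10 0.0205
-20 0.022
-30 0.0258
-36 0.0263
```

Clearance is at least 20 mm. Descend and grip.

```bash
python3 -m crank '[[[0.26,0.05,1.4],[0,0,0]],[[0,0,1.4],[0,0,0]],[[0,0,1.4],[0,0,0]],[[0,0,1.0],[0,0,0]],[[0,0,0],[0,0,0]]]'; python3 -m crank '[[[0,0,0],[0,0,0]],[[0,0,0],[0,0,0]],[[0,0,0],[0,0,0]],[[0,0,0],[0,0,0]],[[0,0,0],[0,0,0]],[[0,0,0],[0,0,0]]]' 1;  python3 - <<'E'
from h import *
s=read_state(); print(s["force"],s["moment"],s["opening"])
E
```

```text
time_s: 35.9
position: [0.5584, 0.1086, 0.1453]
tcp_rot: [[0.995, 0.095, -0.004], [0.095, -0.995, -0.0], [-0.004, -0.0, -1.0]]
force: [-0.5, 0.2, -0.2]
opening: 0.499
time_s: 36.5
position: [0.5592, 0.1086, 0.1478]
tcp_rot: [[0.995, 0.096, -0.001], [0.096, -0.995, -0.0], [-0.001, 0.0, -1.0]]
force: [-1.5, 0.0, 2.2]
opening: 0.1
[-1.52499579  0.04326309  2.1571641 ] [-0.13509349  0.29814347 -0.0532754 ] 0.10029761863789918
```

```bash
python3 -m crank '[[[0,0,0.01],[0,0,0.08]],[[0,0,0.02],[0,0,0.08]],[[0,0,0.02],[0,0,0.08]],[[0,0,0.02],[0,0,0.08]],[[0,0,0.02],[0,0,0.08]],[[0,0,0.02],[0,0,0.08]],[[0,0,0.02],[0,0,0.08]],[[0,0,0.02],[0,0,0.08]],[[0,0,0.02],[0,0,0.08]],[[0,0,0],[0,0,0]]]'
python3 - <<'E'
from h import *
s=read_state(); print(s["force"],s["moment"],s["opening"])
E
python3 -m crank '[[[0,0,0],[0,0,0]],[[0,0,0],[0,0,0]],[[0,0,-1],[0,0,0]],[[0,0,-4.5],[0,0,0]],[[0,0,0],[0,0,0]]]' 0
python3 - <<'E'
from h import *
w=capture("wrist");crop("pics/w19c.png",w,130,100,380,280,3)
delta((.43,.05,.3),5.5)
E
```

```text
time_s: 37.5
position: [0.5598, 0.1085, 0.1461]
tcp_rot: [[0.812, -0.584, 0.0], [-0.584, -0.812, -0.0], [0.001, 0.0, -1.0]]
force: [-0.6, -0.9, 1.8]
opening: 0.099
[-0.63958882 -0.94969958  1.76271479] [-0.24935987  0.2658705   0.04694635] 0.0993955973755705
time_s: 38.0
position: [0.5639, 0.1089, 0.2063]
tcp_rot: [[0.812, -0.584, 0.012], [-0.584, -0.812, 0.0], [0.01, -0.007, -1.0]]
force: [1.7, 0.6, 0.7]
opening: 0.447
 shift cm [-7.25 12.45 -9.68] turn z rad -0.72 theta now -35.72
```

View pics/w19c.png

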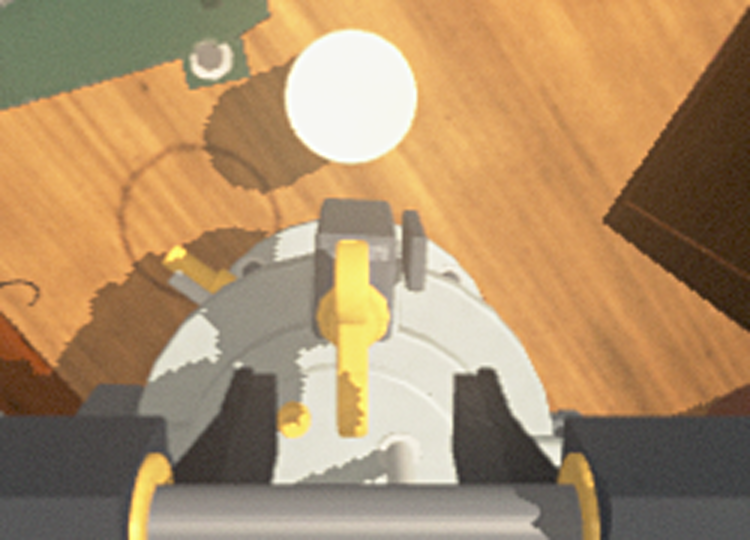

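Wing0 is home at about 1.51 rad. I'll retreat and look at everything.

```bash
python3 -m crank '[[[0,0,-3.2],[0,0,0]],[[0,0,-3.2],[0,0,0]],[[0,0,-3.2],[0,0,0]],[[-2.4,4.1,0],[0,0,0]],[[-2.4,4.1,0],[0,0,0]],[[-2.4,4.1,0],[0,0,0]],[[0,4.5,0],[0,0,0]],[[-4,0,0],[0,0,0]],[[0,0,0],[0,0,0]],[[0,0,0],[0,0,0]]]'
python3 - <<'E'
from h import *
t=capture("top");s=capture("scene");crop("pics/t20c.png",t,195,140,345,265,5);crop("pics/s20c.png",s,180,140,360,260,4)
E
```

```text
time_s: 39.05
position: [0.3701, 0.0378, 0.2968]
tcp_rot: [[0.812, -0.584, 0.0], [-0.584, -0.812, -0.0], [0.0, -0.0, -1.0]]
force: [0.6, -0.1, 0.2]
opening: 0.501
```

View pics/t20c.png

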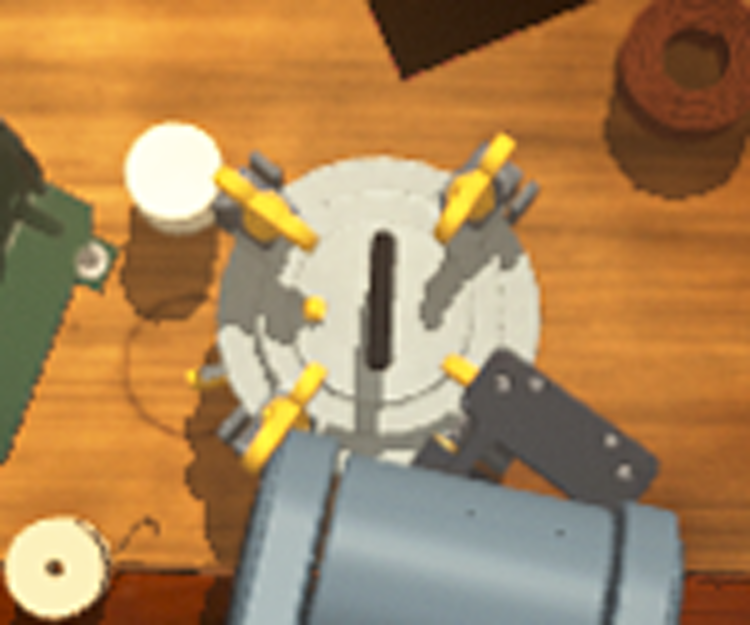

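View pics/s20c.png

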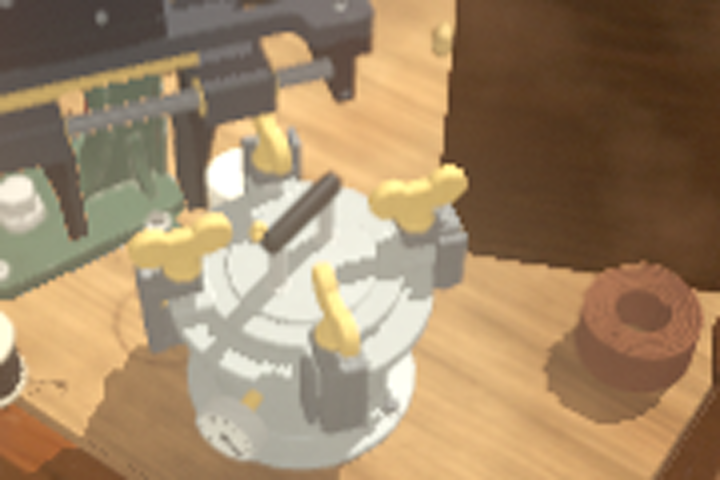

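All four wings lie radially, the bar runs along pot x (from (383,235) to (380,365) in the top crop), and the bystanders are in place. One quick angle check before handing in.

Run:
```python
from h import *
t=capture("top"); T=lambda p:(p[0]/5+195-.4,p[1]/5+140-.4)
for n,a,b,z in [("w0",(220,174),(312,242),.164),("w3",(507,140),(443,235),.164),("w1",(320,370),(250,462),.164),("bar",(383,235),(380,365),.165)]:
    v=atz(t,T(a),z)-atz(t,T(b),z); print(n,np.degrees(np.arctan2(v[1],v[0])).round(1))
for n,p,z in [("tub",(174,166),.057),("spool",(55,568),.045),("belt",(695,60),.038)]: print(n,atz(t,T(p),z)[:2].round(3))
```

```text
w0 54.0
w3 -33.1
w1 -36.3
bar -0.6
tub [0.597 0.155]
spool [0.391 0.212]
belt [ 0.661 -0.116]
```

Run:
```python
from h import *
print(read_state()["force"]); print(bot.hand_in())
```

```text
[ 0.1422176   0.78372807 -0.8727079 ]
the job is handed in; nothing more can be done
None
```

The spray pot is closed and the job is handed in at about 39 s of the 72 s allowed. I turned the cover clockwise until the moment levelled off at about 0.7 N m against the stops. The screws then went crosswise in two rounds:

| Round | Order | Reached (rad) |
|---|---|---|
| Half way | wing2, wing0, wing1, wing3 | about 0.79–0.81 |
| Home | wing3, wing1, wing2, wing0 | about 1.49, 1.50, 1.51, 1.51 |

These are tool angles, all above the 1.35 rad needed. I stopped slightly short of the 1.57 hard stop, on wing3 to stay clear of the cabinet.

**Last checks:**
- **Cover:** the final top view put the bar at −0.6°, against an estimated pot axis of −2.3° (about 0.03 rad). The earlier wrist view gave about 0.01 rad. The difference is within how well I can read the pictures, and both are inside 0.07 rad.
- **Wings:** in the top view wing0, wing1 and wing3 lay within about 6° of their claws' radii, in line with the tool angles. The arm hid wing2 there, but the wrist and scene views showed it home.
- **Bystanders:** the tub and spool read within 1 mm of where they started, and the belt within about 5 mm, which is picture-reading error.
- **Contact:** the gripper was clear of everything at hand-in.
- **Not measured directly:** the cover's level and how far it is pressed into the gasket. I took these from all four screws being home.
- **Went wrong once:** the first grip on wing2 was too low, on its hub (about 18 N upward pull). I released and gripped it again higher before turning it.

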